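# Build the lens stack of a tracing projector

## Task

Take the red dust plug out of the lens holder and put it in the blue box, then load the holder between its rods in build order: every black spacer ring that is laid out, then the glass lens blank, and the brass retaining ring on top, all lying flat. When the stack is complete, slide the holder along the light base, without lifting it, until its round foot is centred on the lit window. Leave the brush mug, paint jar and tape roll where they are.

Things in the scene. Friction and masses are not known exactly. Their poses are not given: they have to be found in the camera images.
- light_base: fixed projector light base on the table: flat grey deck, 170 (its x) by 350 (its y) by 25 high; origin at the centre of its underside, deck top at 25 above it. The two marked places lie on it about 180 apart along its y, either way round.
- window_mark: the lit window, a bright disc of diameter 92 flush in the deck with a black printed ring of diameter 109 to 117 round it; origin at its centre, at deck height. The foot of the holder (diameter 104) just fits inside the printed ring.
- loading_mark: the loading place: an orange printed ring of diameter 109 to 117 with a small cross in it, flat on the deck; origin at its centre, at deck height. The holder starts here.
- holder: loose aluminium lens holder, about 0.45 kg, standing on the deck, to be slid on it (2 to 5 N drag). Origin at the centre of the underside of its round foot (diameter 104, 12 thick), z up. A tail 30 wide and 12 thick points to its -x (roughly towards the robot), out to x = -102, and carries the black grip plate.
- holder_seat (a point): centre of the top of the foot, where the stack rests; axes as the holder. Round it stand four upright steel rods, diameter 8, round ends, axes at (+-26.2, +-26.2), rising 60 above this point: a part 60 across has 3 play all round. The gaps between rods face the holder's +x, -x, +y and -y and are 44 wide, so fingers can reach in through them.
- holder_grip (a point): centre of the holder's black upright grip plate: 36 long along the holder's x, 10 thick along its y, 40 tall (20 above and below this point), standing on the tail; free on both sides.
- plug: red dust plug standing in the holder on its foot: disc of diameter 60, 12 thick, with a knob of diameter 24 rising from 12 to 36; origin at the centre of its underside, z up through the knob.
- spacer1: black plastic spacer ring, outside diameter 60, hole 40, 9 thick; origin at its centre, z its axis. Lies flat on the table. May be absent (then None).
- spacer2: black plastic spacer ring, outside diameter 60, hole 40, 9 thick; origin at its centre, z its axis. Lies flat on the table. May be absent (then None).
- spacer3: black plastic spacer ring, outside diameter 60, hole 40, 9 thick; origin at its centre, z its axis. Lies flat on the table. May be absent (then None).
- spacer4: black plastic spacer ring, outside diameter 60, hole 40, 9 thick; origin at its centre, z its axis. Lies flat on the table. May be absent (then None).
- lens: pale blue glass lens blank, a flat disc of diameter 60, 12 thick; origin at its centre, z its axis. Lies flat on the table; either face may be up.
- retainer: brass retaining ring, outside diameter 60, hole 42, 10 thick; origin at its centre, z its axis. Lies flat on the table; either face may be up.
- cap_box_in (a point): centre of the inner floor (4 above the table) of the fixed open blue box for plugs, 120 by 120 outside, walls 4 thick and 45 high.
- brush_mug: white mug of brushes, diameter 76, 157 high with the brushes; origin at the centre of its underside. Leave alone.
- paint_jar: yellow paint jar, diameter 64, 90 high at one side; origin at the centre of its underside. Leave alone.
- tape_roll: blue roll of tape lying flat at one side, diameter 90, 25 high; origin at the centre of its underside. Leave alone.
Mind the look-alikes: they are no part of the job. Leave any orange look-alike of the spacer2 alone.

How it is judged (in metres and radians):
On the way, in this order (a step that is already met when the one before it is completed fails the run):
1. the dust plug is out of the holder and in the blue box (horizontal distance between plug and cap_box_in below 0.052 m and z of plug in the frame of cap_box_in below 0.03 m and linear speed of plug below 0.03 m/s), for 0.2 s.
2. all the spacers that are laid out lie flat in the holder (horizontal distance between each of spacer1, spacer2, spacer3, spacer4 and holder below 0.008 m and angle between the z axis of each of spacer1, spacer2, spacer3, spacer4 and the z axis of holder, either way round below 0.1 rad and z of each of spacer1, spacer2, spacer3, spacer4 in the frame of holder below 0.078 m and linear speed of each of spacer1, spacer2, spacer3, spacer4 below 0.03 m/s and z of each of spacer1, spacer2, spacer3, spacer4 in the frame of holder below 0.049 m), for 0.2 s.
3. the lens blank lies flat in the holder on the spacers (horizontal distance between lens and holder below 0.008 m and angle between the z axis of lens and the z axis of holder, either way round below 0.1 rad and z of lens in the frame of holder between 0.033 and 0.078 m and linear speed of lens below 0.03 m/s), for 0.2 s.
4. the retaining ring lies flat in the holder on the lens (horizontal distance between retainer and holder below 0.008 m and angle between the z axis of retainer and the z axis of holder, either way round below 0.1 rad and z of retainer in the frame of holder between 0.043 and 0.078 m and linear speed of retainer below 0.03 m/s and contact force between retainer and spacer1 below 0.02 N and contact force between retainer and spacer2 below 0.02 N and contact force between retainer and spacer3 below 0.02 N and contact force between retainer and spacer4 below 0.02 N), for 0.2 s.
5. the loaded holder stands centred on the lit window (horizontal distance between holder and window_mark below 0.012 m and linear speed of holder below 0.02 m/s and angle between holder's own z axis and vertical below 0.05 rad), for 0.3 s.
At the end, for the whole second after the job is handed in: Plug within 52 mm of the box's centre; spacers, then lens, then ring flat (0.1 rad) between the rods, the ring touching no spacer; holder upright, its centre within 12 mm of the lit window's centre; all at rest (all of step 1 and all of step 2 and all of step 3 and all of step 4 and all of step 5).
It fails at once if the holder is lifted off the deck (by more than 8 mm) or tipped (z of holder in the frame of light_base above 0.033 m or angle between holder's own z axis and vertical above 0.2 rad).
It fails at once if the brush mug, the paint jar or the tape roll is moved by more than 30 mm (distance of any of brush_mug, paint_jar, tape_roll from where it was at the start of the episode above 0.03 m).
Of spacer1, spacer2, spacer3, spacer4 only 2 to 4 are there at a start; the rules pass over those that are not, and their reading is None.
At some moment in a run one of holder, lens, retainer may be knocked a few centimetres aside while the robot is not near it.
Once in a run the grip may slacken for a moment while it holds something.
It also fails if it takes over 210 s, if anything falls off the work surface, if the arm or the gripper's body presses on something with over 40 N, if the wrist force passes 120 N, or if a joint passes its speed limit or range.

## Robot

A 7-joint arm with a two-finger parallel gripper is mounted at the origin on the work surface. World frame = base frame: x ahead of the robot, y to its left, z up, the work surface at z = 0. Lengths are in m, angles in degrees, forces in N, time in s.
With the tool pointing down it reaches from about 0.425 to 0.825 m from the base axis. Payload 3.6 kg.
Tool frame: the origin (TCP) lies at the centre of the arm's flange, where the gripper is bolted on; the fingertips stand 173 mm ahead of it and the grasp point (between the pads) lies 155 mm ahead of it; z points along the fingers, y is the direction in which the jaws open and shut (so a half turn about z gives the same grasp; the last joint's range is limited). The gripper opens to 85 mm and grips with 20 to 120 N. Pads are 22 mm wide; open, the fingers measure 114 mm over their backs; the gripper's body (76 mm by 85 mm) begins 54 mm behind the grasp point. The pads swing forward as they close: fully open they stand 13 mm farther back than shut.
Start: joints at [75.487, 35.231, -0.722, 81.555, 0.464, 63.22, -2.315], TCP at [0.146, -0.633, 0.405] pointing down, gripper open.
Joint ranges: [-178.69, 178.69], [-17.37, 117.87], [-77.05, 75.6], [15.02, 138.74], [-78.02, 258.01], [0.78, 113.62], [-162.83, 162.83]. Speed limits (degrees/s): [159.86, 159.86, 180, 180, 180, 180, 180].

## Interface

Orientations are given as a 3x3 rotation matrix whose columns are the frame's x, y, z axes.
In Python, from rig import get_state, imaging, workorder, boxes_of gives the robot as it stands. The module is installed in compiled form; this text tells all that it offers.
- The arm moves only by the tool drive_tool, never from a script. Its argument "moves" is a list of rows, each an object with "jaw": the opening in per cent of the stroke, from 0 (shut) to 100 (fully open); "translation": the shift along the world's x, y, z in m, a list of three; "rotation": the turn, a rotation vector about the world's x, y, z in rad, a list of three. A call has 1 to 8 rows; each row is the pose to reach, as a shift and turn from the pose commanded when the call began; what a row does not reach only later rows make up. A row lasts 1/12 s, in which the tool goes at most 41.7 mm and 7.16 degrees, less where a joint would pass 70% of its speed; a pose out of reach is approached as far as the arm can. A call with a gripper value outside its range is refused whole. The fingers move at their own pace and stop on an object; "grip_force" is the grip in N (left out, the last holds). Time passes only in rows, so rows that repeat a pose let the fingers close. It gives the time, the measured TCP pose, the force and the opening at its end, in the units of the state.
- get_state(): the state, without advancing time (a new reading comes with each control period).
- imaging.camera(name): name is "scene" or "top" or "wrist"; returns a dict with "image" (480x640x3 uint8, red, green, blue), "intrinsics" (3x3 intrinsics, pixels), "rvec" (rotation vector, rad) and "tvec" (3), from world to camera coordinates, as OpenCV has them; the wrist camera has in their place "T_tool_cam" (4x4, takes a point from camera to tool coordinates, whose origin is the TCP and whose axes are the flange's). Camera axes: x right, y down, z forward; pixel columns grow to the right and rows downward; lengths in m; the calibration is good to about 2 mm. The wrist camera is an equidistant fisheye: a pixel r from the principal point sees the ray r / f radians off the axis. A picture is of the moment at which its call begins: read the wrist's pose just before it. There is no depth.
- workorder.finish_job(): hands the job in, once; it reports no verdict.
Trained networks look in a picture, given as the dict that the camera call returned (one of the last four; its "shot" number tells which), for a name from the list of things; names that differ only in an ending like _2 or _b are one class to them, and where a whole thing is asked for, a point or a joint stands for the part that bears it (a point fixed in the world has none). Each returns a list of dicts, best first, with "p" (0 to 1); they miss things now and then, are a little off and sometimes report something else, mostly with a low value. They report only what shows in the picture. A call takes as long as a camera call. They do not tell look-alikes from the thing itself.
- boxes_of(picture, query): "position" ([x, y, z] in m, in world coordinates, good to about 4 mm: the middle of the surface that is visible of it).
The state is a dict: "t": time; "joint_pos": joint angles; "joint_vel": joint speeds; "tau": joint torques, N m; "tcp_pos": TCP position; "tool_rot": TCP orientation; "ft_force": force on the tool from outside, world axes, zero at the start; "torque": the same for the moment, N m; "width": finger opening in m.
Only numpy, scipy, OpenCV 4.12 (cv2) and the standard library are available. Lean on these libraries where they do the work, as an engineer would, in place of code of your own. Each camera call takes 0.05 s, during which the arm holds its last target.

## Working session

There is one attempt and no reset: what is moved stays moved. The work goes in short steps, Python scripts to look and compute and a tool call to move; the robot and the scene stay as the last step left them, time stands still between calls to the robot, and variables do not carry over. Pictures are saved under pics/ and viewed, and the job is handed in when it is done.

Besides the shell and the picture viewer there is one more tool, called as a command line: name --argument value ..., lists and objects as JSON in quotes. drive_tool: Moves the arm, as the interface text tells. Its arguments: {"type":"object","properties":{"moves":{"type":"array","items":{"type":"object","properties":{"jaw":{"type":"number"},"translation":{"type":"array","items":{"type":"number"}},"rotation":{"type":"array","items":{"type":"number"}}}}},"grip_force":{"type":"number"}},"required":["moves"]}

```bash
mkdir -p pics; ls
python3 - <<'E'
from rig import get_state, imaging, workorder, boxes_of
import cv2, numpy as np
s=get_state(); print({k:np.round(v,3).tolist() for k,v in s.items()})
for n in ["scene","top"]:
    c=imaging.camera(n); cv2.imwrite(f"pics/{n}0.png",c["image"][:,:,::-1])
    print(n,c["shot"],c["intrinsics"],c["rvec"],c["tvec"])
    for q in ["holder","plug","spacer1","lens","retainer","light_base","window_mark","loading_mark","brush_mug","paint_jar","tape_roll","holder_grip","cap_box_in"]:
        try:
            for r in boxes_of(c,q): print(q,np.round(r["position"],3),round(r["p"],2))
        except Exception as e: print(q,e)
E
```

```text
pics
{'t': 0.0, 'joint_pos': [75.487, 35.289, -0.723, 81.641, 0.465, 63.219, -2.315], 'joint_vel': [-0.117, 0.069, -0.102, -0.062, 0.091, 0.077, -0.032], 'tau': [0.001, -46.921, 0.259, -17.103, 0.01, 0.01, -0.0], 'tcp_pos': [0.146, -0.633, 0.404], 'tool_rot': [[0.974, 0.225, -0.001], [0.225, -0.974, 0.002], [-0.0, -0.003, -1.0]], 'ft_force': [0.237, -0.001, 0.969], 'torque': [-0.02, 0.014, -0.038], 'width': 0.085}
scene 1 [[515.42674855   0.         318.42476016]
 [  0.         515.42674855 234.28869514]
 [  0.           0.           1.        ]] [ 1.06714338  2.38763976 -1.01451982] [ 0.32685722 -0.20249603  1.40729836]
holder [ 0.626 -0.096  0.04 ] 0.71
plug [ 0.643 -0.094  0.049] 0.57
spacer1 [0.438 0.187 0.013] 0.93
spacer1 [ 0.44  -0.28   0.013] 0.81
spacer1 [ 0.431 -0.173  0.008] 0.78
spacer1 [ 0.445 -0.06   0.007] 0.65
spacer1 [0.311 0.386 0.009] 0.61
spacer1 [0.436 0.065 0.01 ] 0.46
lens [0.435 0.063 0.009] 0.65
lens [ 0.493 -0.431  0.063] 0.31
retainer [0.425 0.291 0.007] 0.73
light_base [ 0.703 -0.005  0.024] 0.84
window_mark [0.663 0.076 0.03 ] 0.59
loading_mark [ 0.682 -0
[... 666 characters left out ...]
.036] 0.85
plug [ 0.633 -0.101  0.054] 0.74
spacer1 [0.426 0.179 0.013] 0.76
spacer1 [ 0.435 -0.059  0.012] 0.71
spacer1 [ 0.437 -0.283  0.01 ] 0.68
spacer1 [ 0.425 -0.18   0.006] 0.62
spacer1 [0.306 0.384 0.008] 0.53
lens [0.432 0.064 0.01 ] 0.88
retainer [0.42  0.288 0.01 ] 0.66
light_base [ 0.656 -0.022  0.024] 0.97
window_mark [0.662 0.066 0.021] 0.92
window_mark [ 0.435 -0.284  0.011] 0.71
loading_mark [ 0.663 -0.092  0.03 ] 0.47
brush_mug [0.596 0.322 0.07 ] 0.93
paint_jar [ 0.47  -0.441  0.09 ] 0.86
paint_jar [ 0.611 -0.103  0.036] 0.29
tape_roll [0.533 0.451 0.027] 0.65
holder_grip [ 0.614 -0.105  0.039] 0.68
holder_grip [0.661 0.068 0.024] 0.19
cap_box_in [ 0.62  -0.33   0.002] 0.66
```

View pics/top0.png

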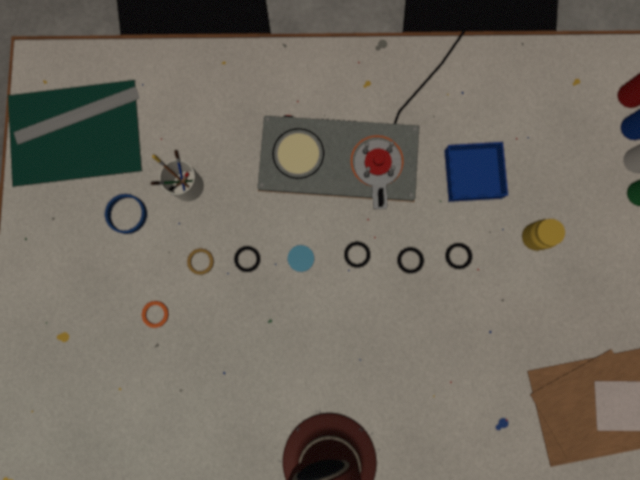

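View pics/scene0.png

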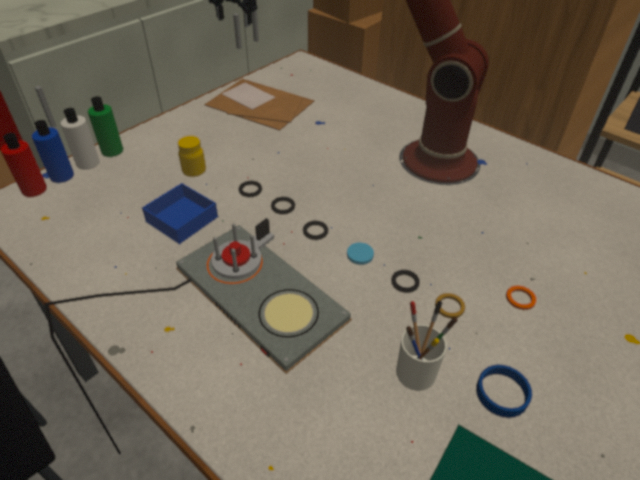

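The top view shows four black rings at (247,258), (357,254), (410,260) and (459,256). The lens is at (301,258), the brass ring at (201,261) and the box at (476,171). The window is at (298,153) and the plug in the holder at (378,161). The orange ring at (155,314) is the look-alike, so I'll leave it. Next I'll measure precisely.

```bash
cat > h.py <<'E'
from rig import get_state, imaging, workorder, boxes_of
import cv2, numpy as np
def cam(n,save=None):
    c=imaging.camera(n)
    if save: cv2.imwrite(f"pics/{save}.png",c["image"][:,:,::-1])
    return c
def px2w(c,uv,z):
    R=cv2.Rodrigues(np.array(c["rvec"],float))[0]; t=np.array(c["tvec"],float).ravel()
    d=R.T@np.linalg.inv(c["intrinsics"])@np.array([uv[0],uv[1],1.]); o=-R.T@t
    return o+d*(z-o[2])/d[2]
def w2px(c,P):
    R=cv2.Rodrigues(np.array(c["rvec"],float))[0]; t=np.array(c["tvec"],float).ravel()
    p=c["intrinsics"]@(R@np.array(P,float)+t); return p[:2]/p[2]
def hsv(c): return cv2.cvtColor(c["image"],cv2.COLOR_RGB2HSV)
def blobs(mask,amin=60):
    n,l,st,ce=cv2.connectedComponentsWithStats(mask.astype(np.uint8))
    return [(st[i,4],ce[i],st[i,:4]) for i in range(1,n) if st[i,4]>=amin]
def wpx(c,T,P):
    """world pts -> wrist pixel; T=4x4 tool pose"""
    M=np.linalg.inv(T@np.array(c["T_tool_cam"])); p=M[:3,:3]@np.array(P,float)+M[:3,3]
    K=c["intrinsics"]; r=np.hypot(p[0],p[1]); th=np.arctan2(r,p[2])
    return np.array([K[0,2]+K[0,0]*th*p[0]/r,K[1,2]+K[1,1]*th*p[1]/r])
def wray(c,T,uv,z):
    K=c["intrinsics"]; x=(uv[0]-K[0,2])/K[0,0]; y=(uv[1]-K[1,2])/K[1,1]; th=np.hypot(x,y)
    d=np.array([np.sin(th)*x/th,np.sin(th)*y/th,np.cos(th)]) if th>0 else np.array([0,0,1.])
    M=T@np.array(c["T_tool_cam"]); d=M[:3,:3]@d; o=M[:3,3]; return o+d*(z-o[2])/d[2]
def pose():
    s=get_state(); T=np.eye(4); T[:3,:3]=s["tool_rot"]; T[:3,3]=s["tcp_pos"]; return T
def st():
    s=get_state(); R=np.array(s["tool_rot"]); print("t",round(s["t"],2),"tcp",np.round(s["tcp_pos"],4),"yaw(tool x)",round(np.degrees(np.arctan2(R[1,0],R[0,0])),2),"zax",np.round(R[:,2],3),"F",np.round(s["ft_force"],1),"w",round(s["width"],4),"q7",round(s["joint_pos"][6],1),flush=True); return s
E
python3 - <<'E'
from h import *
c=cam("top"); H=hsv(c); im=c["image"].astype(int)
for (u,v) in [(247,258),(357,254),(410,260),(459,256),(301,258),(201,261)]:
    a=im[v-22:v+23,u-22:u+23]
    bg=np.median(a.reshape(-1,3),0); m=np.abs(a-bg).sum(2)>70
    cs,_=cv2.findContours(m.astype(np.uint8),cv2.RETR_EXTERNAL,cv2.CHAIN_APPROX_NONE)
    k=max(cs,key=cv2.contourArea); e=cv2.fitEllipse(k)
    p=(e[0][0]+u-22,e[0][1]+v-22); print(np.round(p,1),np.round(e[1],1),np.round(px2w(c,p,.008),4))
h=H[:,:,0];s=H[:,:,1];v=H[:,:,2]
for nm,m,z in [("red",((h<8)|(h>172))&(s>150)&(v>80),.06),("blue",(h>105)&(h<125)&(s>150),.03),("win",(v>190)&(h>15)&(h<40)&(s>40),.025)]:
    for a,ce,bb in blobs(m): print(nm,a,np.round(ce,1),bb,np.round(px2w(c,ce,z),4))
g=cv2.resize(c["image"][95:225,245:525],None,fx=2.85,fy=2.85,interpolation=cv2.INTER_CUBIC); cv2.imwrite("pics/crop1.png",g[:,:,::-1])
E
```

```text
[246.8 258.6] [26.7 27.2] [0.4285 0.1827 0.008 ]
[356.8 254.1] [26.8 27.1] [ 0.439  -0.0603  0.008 ]
[410.2 259.9] [26.9 27.5] [ 0.4264 -0.177   0.008 ]
[458.4 255.6] [27.  27.9] [ 0.436  -0.2823  0.008 ]
[300.6 258. ] [23.6 24.2] [0.4301 0.0636 0.008 ]
[200.1 261.1] [25.9 26.5] [0.4228 0.2864 0.008 ]
red 506 [378.  161.1] [365 149  26  26] [ 0.6351 -0.1042  0.06  ]
blue 368 [631.9 126. ] [622 111  18  28] [ 0.7198 -0.6632  0.03  ]
blue 3070 [475.6 171.3] [446 143  61  57] [ 0.6192 -0.3197  0.03  ]
blue 84 [111.2 208.1] [106 195  19  32] [0.538  0.4824 0.03  ]
blue 61 [140.2 219.3] [129 203  16  29] [0.5132 0.4165 0.03  ]
```

View pics/crop1.png

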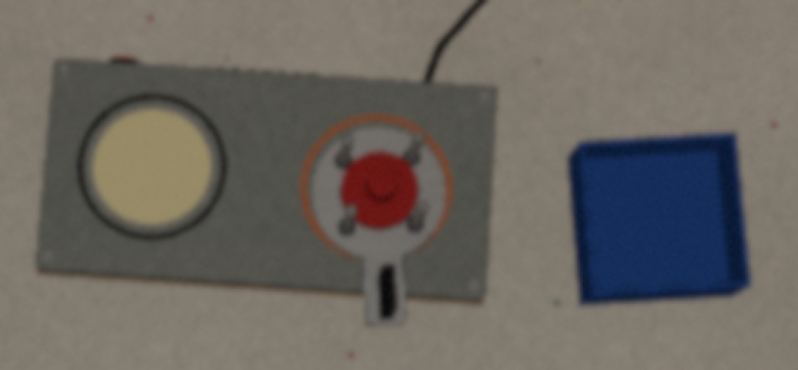

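drive_tool --moves '[{"translation":[0.025,0.03,0],"jaw":100},{"translation":[0.05,0.06,0],"rotation":[0,0,-0.08]},{"translation":[0.075,0.09,0],"rotation":[0,0,-0.12]},{"translation":[0.1,0.12,0],"rotation":[0,0,-0.18]},{"translation":[0.125,0.15,0],"rotation":[0,0,-0.227]},{"translation":[0.15,0.18,0],"rotation":[0,0,-0.227]},{"translation":[0.175,0.21,0],"rotation":[0,0,-0.227]},{"translation":[0.2,0.24,0],"rotation":[0,0,-0.227]}]'

```text
validation failed for argument at $.mo...
```

drive_tool --moves '[{"translation":[0.1,0.1,0]},{"translation":[0.1,0.1,0]},{"translation":[0.15,0.15,0]},{"translation":[0.2,0.2,0]},{"translation":[0.2,0.22,0]},{"translation":[0.24,0.24,0]},{"translation":[0.27,0.27,0]},{"translation":[0.28,0.28,0]}]'

```text
validation failed for argument at $.mo...
```

drive_tool --moves '[{"translation":[0.2,0.24,0],"rotation":[0,0,-0.227],"jaw":100},{"translation":[0.2,0.24,0],"rotation":[0,0,-0.227],"jaw":100},{"translation":[0.2,0.24,0],"rotation":[0,0,-0.227],"jaw":100},{"translation":[0.2,0.24,0],"rotation":[0,0,-0.227],"jaw":100},{"translation":[0.2,0.24,0],"rotation":[0,0,-0.227],"jaw":100},{"translation":[0.2,0.24,0],"rotation":[0,0,-0.227],"jaw":100},{"translation":[0.2,0.24,0],"rotation":[0,0,-0.227],"jaw":100},{"translation":[0.2,0.24,0],"rotation":[0,0,-0.227],"jaw":100}]'

```text
t: 2.12
tcp_pos: [0.3501, -0.3884, 0.405]
tool_rot: [[1.0, 0.008, 0.003], [0.008, -1.0, 0.003], [0.003, -0.003, -1.0]]
ft_force: [0.7, 0.2, -0.6]
width: 0.0851
```

drive_tool --moves '[{"translation":[0.26,0.285,0],"rotation":[0,0,0],"jaw":100},{"translation":[0.26,0.285,0],"rotation":[0,0,0],"jaw":100},{"translation":[0.26,0.285,0],"rotation":[0,0,0],"jaw":100},{"translation":[0.26,0.285,0],"rotation":[0,0,0],"jaw":100},{"translation":[0.26,0.285,0],"rotation":[0,0,0],"jaw":100},{"translation":[0.26,0.285,0],"rotation":[0,0,0],"jaw":100},{"translation":[0.26,0.285,0],"rotation":[0,0,0],"jaw":100},{"translation":[0.26,0.285,0],"rotation":[0,0,0],"jaw":100}]'

```text
t: 2.78
tcp_pos: [0.5719, -0.1454, 0.405]
tool_rot: [[1.0, -0.0, 0.001], [-0.0, -1.0, -0.0], [0.001, 0.0, -1.0]]
ft_force: [-0.0, -1.3, -0.2]
width: 0.0854
```

drive_tool --moves '[{"translation":[0.0,0,0],"rotation":[0,0,0],"jaw":100},{"translation":[0.0,0,0],"rotation":[0,0,0],"jaw":100}]'

```text
t: 2.95
tcp_pos: [0.5725, -0.1434, 0.4044]
tool_rot: [[1.0, 0.007, 0.001], [0.007, -1.0, 0.002], [0.001, -0.002, -1.0]]
ft_force: [-0.5, -0.7, 0.6]
width: 0.0854
```

Run:
```python
from h import *
st(); T=pose(); c=cam("wrist","w1"); print(c["intrinsics"],np.round(c["T_tool_cam"],4))
```

```text
t 2.95 tcp [ 0.5725 -0.1434  0.4044] yaw(tool x) 0.41 zax [ 0.001  0.002 -1.   ] F [-0.5 -0.7  0.6] w 0.0854 q7 -78.5
[[371.64829954   0.         324.52319448]
 [  0.         371.64829954 240.59017757]
 [  0.           0.           1.        ]] [[ 2.000e-04 -9.579e-01 -2.873e-01  7.470e-02]
 [ 1.000e+00 -1.000e-04  1.000e-03  6.000e-04]
 [-1.000e-03 -2.873e-01  9.578e-01  3.060e-02]
 [ 0.000e+00  0.000e+00  0.000e+00  1.000e+00]]
```

View pics/w1.png

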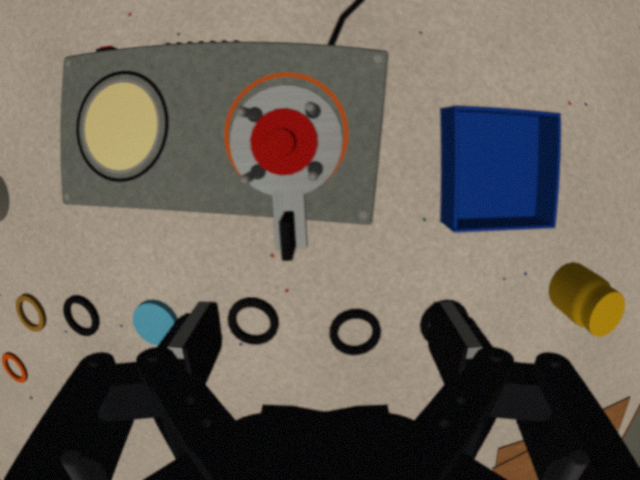

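The wrist view shows the holder with the plug at (285,141), the window at (122,126), the box at (500,168), and spacers at (253,320) and (355,331). I'll rectify it into orthophotos for precise fits.

```bash
cat >> h.py <<'E'
def ortho(c,T,z,x0,x1,y0,y1,s=0.0005):
    """orthophoto at height z: rows: x decreasing from x1; cols: y decreasing from y1. T None -> fixed cam"""
    xs=np.arange(x1,x0,-s); ys=np.arange(y1,y0,-s); Y,X=np.meshgrid(ys,xs); P=np.stack([X,Y,np.full_like(X,z)],-1).reshape(-1,3)
    if T is None:
        uv,_=cv2.projectPoints(P,np.array(c["rvec"],float),np.array(c["tvec"],float),c["intrinsics"],None); uv=uv.reshape(-1,2)
    else:
        M=np.linalg.inv(T@np.array(c["T_tool_cam"])); p=P@M[:3,:3].T+M[:3,3]; K=c["intrinsics"]
        r=np.hypot(p[:,0],p[:,1]); th=np.arctan2(r,p[:,2]); uv=np.stack([K[0,2]+K[0,0]*th*p[:,0]/r,K[1,2]+K[1,1]*th*p[:,1]/r],-1)
    m=uv.reshape(X.shape+(2,)).astype(np.float32)
    return cv2.remap(c["image"],m[...,0],m[...,1],cv2.INTER_LINEAR)
def o2w(uv,x1,y1,s=0.0005): return np.array([x1-uv[1]*s,y1-uv[0]*s])
def circfit(img_mask,amin=200):
    cs,_=cv2.findContours(img_mask.astype(np.uint8),cv2.RETR_EXTERNAL,cv2.CHAIN_APPROX_NONE); 
    return [(cv2.fitEllipse(k),cv2.contourArea(k)) for k in cs if len(k)>20 and cv2.contourArea(k)>amin]
E
python3 - <<'E'
from h import *
T=pose(); c=cam("wrist")
def show(n,z,b): 
    g=ortho(c,T,z,*b); cv2.imwrite(f"pics/{n}.png",g[:,:,::-1]); return g
g=show("o_foot",.037,(.53,.72,-.19,-.02))
g2=show("o_win",.025,(.53,.72,-.02,.15))
for z,n in [(.073,'knob'),(.049,'disc')]:
    g=ortho(c,T,z,.57,.7,-.17,-.04); H=cv2.cvtColor(g,cv2.COLOR_RGB2HSV); m=((H[:,:,0]<8)|(H[:,:,0]>172))&(H[:,:,1]>150)&(H[:,:,2]>60)
    for e,a in circfit(m,1000): print(n,np.round(o2w(e[0],.7,-.04),4),np.round(np.array(e[1])*.5,1))
H=cv2.cvtColor(g2,cv2.COLOR_RGB2HSV); m=(H[:,:,2]>150)&(H[:,:,1]>60)
for e,a in circfit(m,2000): print('win',np.round(o2w(e[0],.72,.15),4),np.round(np.array(e[1])*.5,1))
m=H[:,:,2]<45
for e,a in circfit(m,2000): print('winring',np.round(o2w(e[0],.72,.15),4),np.round(np.array(e[1])*.5,1))
E
python3 -c "
import cv2,numpy as np
a=cv2.imread('pics/o_foot.png');b=cv2.imread('pics/o_win.png');cv2.imwrite('pics/o12.png',np.hstack([a,b]))"
```

```text
knob [ 0.6401 -0.11  ] [53.4 53.5]
disc [ 0.6397 -0.107 ] [57.7 57.8]
win [0.6642 0.0688] [91.5 91.5]
winring [0.6641 0.0688] [114.6 115.3]
```

View pics/o12.png

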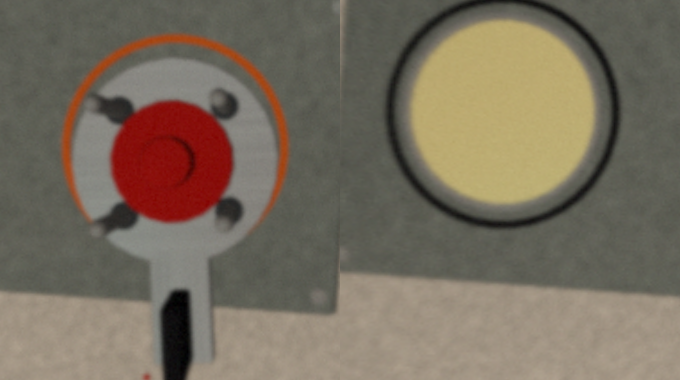

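drive_tool --moves '[{"translation":[0.034,0.018,0],"rotation":[0,0,0.036],"jaw":100},{"translation":[0.0675,0.0365,0],"rotation":[0,0,0.036],"jaw":100},{"translation":[0.0675,0.0365,-0.04],"rotation":[0,0,0.036],"jaw":100},{"translation":[0.0675,0.0365,-0.08],"rotation":[0,0,0.036],"jaw":100},{"translation":[0.0675,0.0365,-0.12],"rotation":[0,0,0.036],"jaw":100},{"translation":[0.0675,0.0365,-0.15],"rotation":[0,0,0.036],"jaw":100},{"translation":[0.0675,0.0365,-0.15],"rotation":[0,0,0.036],"jaw":100},{"translation":[0.0675,0.0365,-0.15],"rotation":[0,0,0.036],"jaw":100}]'

```text
t: 3.72
tcp_pos: [0.6374, -0.1126, 0.2537]
tool_rot: [[0.999, 0.033, -0.004], [0.033, -0.999, -0.001], [-0.004, 0.0, -1.0]]
ft_force: [0.4, 0.0, 1.5]
width: 0.0856
```

Run:
```python
from h import *
st(); T=pose(); c=cam("wrist","w2")
```

```text
t 3.72 tcp [ 0.6374 -0.1126  0.2537] yaw(tool x) 1.88 zax [-0.004 -0.001 -1.   ] F [0.4 0.  1.5] w 0.0856 q7 -81.6
```

View pics/w2.png

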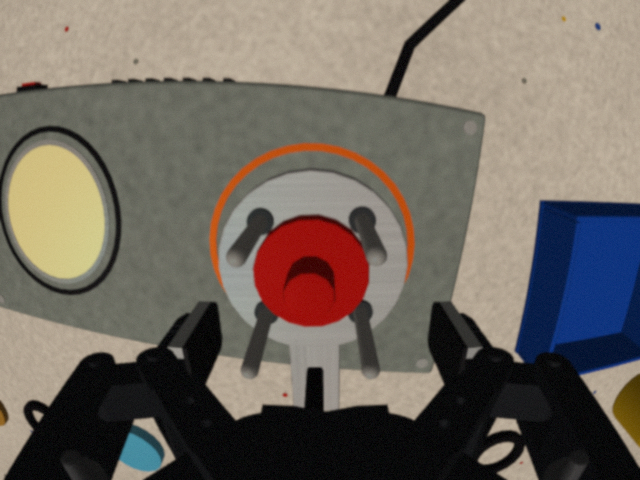

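drive_tool --moves '[{"translation":[0,0,0],"rotation":[0,0,0],"jaw":100},{"translation":[0,0,0],"rotation":[0,0,0],"jaw":100},{"translation":[0,0,0],"rotation":[0,0,0],"jaw":100}]'

```text
t: 4.02
tcp_pos: [0.639, -0.1109, 0.2572]
tool_rot: [[0.999, 0.035, 0.005], [0.035, -0.999, -0.001], [0.004, 0.001, -1.0]]
ft_force: [-0.5, 1.0, 0.2]
width: 0.0853
```

Run:
```python
from h import *
st(); T=pose(); c=cam("wrist")
g=ortho(c,T,.073,.57,.7,-.17,-.04); cv2.imwrite("pics/o3.png",g[:,:,::-1])
g=ortho(c,T,.049,.57,.7,-.17,-.04); H=cv2.cvtColor(g,cv2.COLOR_RGB2HSV); m=((H[:,:,0]<8)|(H[:,:,0]>172))&(H[:,:,1]>150)&(H[:,:,2]>40)
for e,a in circfit(m,1000): print(np.round(o2w(e[0],.7,-.04),4),np.round(np.array(e[1])*.5,1))
```

```text
t 4.02 tcp [ 0.639  -0.1109  0.2572] yaw(tool x) 2.03 zax [ 0.005 -0.001 -1.   ] F [-0.5  1.   0.2] w 0.0853 q7 -81.6
[ 0.6408 -0.1064] [57.9 60. ]
```

View pics/o3.png

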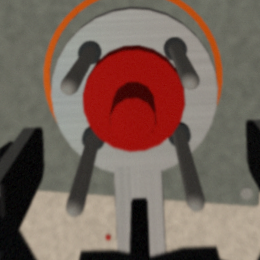

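Run:
```python
from h import *
for i in range(4):
    st(); cam("wrist")
```

```text
t 4.07 tcp [ 0.6388 -0.1107  0.2568] yaw(tool x) 2.05 zax [ 0.004 -0.    -1.   ] F [ 0.5 -0.1 -0.7] w 0.0854 q7 -81.6
t 4.12 tcp [ 0.6386 -0.1106  0.2563] yaw(tool x) 2.05 zax [ 0.003 -0.    -1.   ] F [0.4 0.4 0.2] w 0.0852 q7 -81.6
t 4.17 tcp [ 0.6385 -0.1106  0.2559] yaw(tool x) 2.06 zax [ 0.002 -0.    -1.   ] F [-0.1  0.1  0.1] w 0.0855 q7 -81.6
t 4.22 tcp [ 0.6384 -0.1105  0.2555] yaw(tool x) 2.06 zax [ 0.001 -0.    -1.   ] F [ 0.3 -0.4  0.4] w 0.0854 q7 -81.6
```

drive_tool --moves '[{"translation":[0.002,0.0035,0],"rotation":[0,0,0.008],"jaw":100},{"translation":[0.002,0.0035,-0.027],"rotation":[0,0,0.008],"jaw":100},{"translation":[0.002,0.0035,-0.027],"rotation":[0,0,0.008],"jaw":100},{"translation":[0.002,0.0035,-0.027],"rotation":[0,0,0.008],"jaw":100},{"translation":[0.002,0.0035,-0.027],"rotation":[0,0,0.008],"jaw":60},{"translation":[0.002,0.0035,-0.027],"rotation":[0,0,0.008],"jaw":10},{"translation":[0.002,0.0035,-0.027],"rotation":[0,0,0.008],"jaw":0},{"translation":[0.002,0.0035,-0.027],"rotation":[0,0,0.008],"jaw":0}]' --grip_force 40

```text
t: 4.93
tcp_pos: [0.6406, -0.1072, 0.2286]
tool_rot: [[0.999, 0.044, 0.001], [0.044, -0.999, -0.0], [0.001, 0.0, -1.0]]
ft_force: [-0.9, 0.4, -0.1]
width: 0.0389
```

drive_tool --moves '[{"translation":[0,0,0],"rotation":[0,0,0],"jaw":0},{"translation":[0,0,0],"rotation":[0,0,0],"jaw":0},{"translation":[0,0,0],"rotation":[0,0,0],"jaw":0}]'

```text
t: 5.18
tcp_pos: [0.6406, -0.1072, 0.2285]
tool_rot: [[0.999, 0.044, 0.001], [0.044, -0.999, -0.0], [0.001, 0.0, -1.0]]
ft_force: [0.3, -0.1, 3.6]
width: 0.0223
```

drive_tool --moves '[{"translation":[0,0,0.005],"rotation":[0,0,0],"jaw":0},{"translation":[0,0,0.015],"rotation":[0,0,0],"jaw":0},{"translation":[0,0,0.03],"rotation":[0,0,0],"jaw":0},{"translation":[0,0,0.05],"rotation":[0,0,0],"jaw":0},{"translation":[0,0,0.08],"rotation":[0,0,0],"jaw":0},{"translation":[0,0,0.11],"rotation":[0,0,0],"jaw":0},{"translation":[0,0,0.14],"rotation":[0,0,0],"jaw":0},{"translation":[0,0,0.14],"rotation":[0,0,0],"jaw":0}]'

```text
t: 5.85
tcp_pos: [0.6419, -0.1073, 0.3758]
tool_rot: [[0.999, 0.044, 0.014], [0.044, -0.999, -0.002], [0.014, 0.003, -1.0]]
ft_force: [1.4, 0.3, 0.1]
width: 0.0222
```

Run:
```python
from h import *
st(); c=cam("wrist","w4")
```

```text
t 5.85 tcp [ 0.6419 -0.1073  0.3758] yaw(tool x) 2.51 zax [ 0.014 -0.002 -1.   ] F [1.4 0.3 0.1] w 0.0222 q7 -81.2
```

View pics/w4.png

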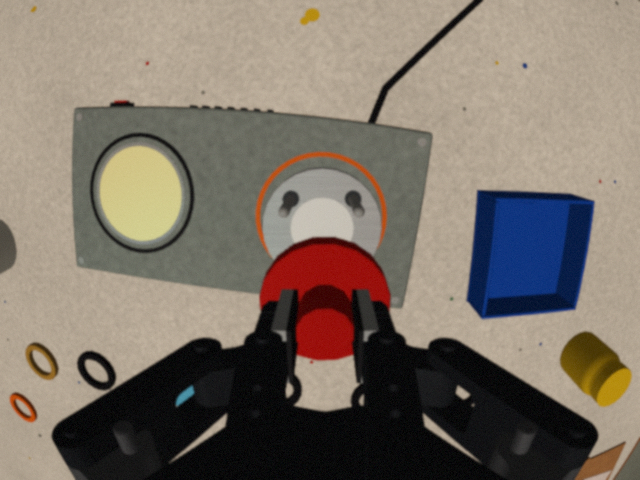

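Run:
```python
from h import *
T=pose(); c=cam("wrist")
P=[wray(c,T,u,.045)[:2] for u in [(478,191),(593,201),(577,308),(468,300),(484,318)]]
print(np.round(P,3)); 
t=cam("top"); Q=[px2w(t,u,.045)[:2] for u in [(446,145),(503,142),(508,197),(450,201)]]; print(np.round(Q,3),np.mean(Q,0)); st()
```

```text
[[ 0.68  -0.239]
 [ 0.682 -0.372]
 [ 0.566 -0.384]
 [ 0.578 -0.245]
 [ 0.559 -0.267]]
[[ 0.674 -0.254]
 [ 0.681 -0.377]
 [ 0.559 -0.383]
 [ 0.551 -0.259]] [ 0.61616505 -0.31808576]
t 6.0 tcp [ 0.6399 -0.107   0.3679] yaw(tool x) 2.51 zax [-0.  0. -1.] F [-0.7  0.3 -1.3] w 0.0222 q7 -81.2
```

drive_tool --moves '[{"translation":[-0.023,-0.213,0],"rotation":[0,0,0],"jaw":0},{"translation":[-0.023,-0.213,0],"rotation":[0,0,0],"jaw":0},{"translation":[-0.023,-0.213,0],"rotation":[0,0,0],"jaw":0},{"translation":[-0.023,-0.213,0],"rotation":[0,0,0],"jaw":0},{"translation":[-0.023,-0.213,0],"rotation":[0,0,0],"jaw":0},{"translation":[-0.023,-0.213,-0.01],"rotation":[0,0,0],"jaw":0},{"translation":[-0.023,-0.213,-0.04],"rotation":[0,0,0],"jaw":0},{"translation":[-0.023,-0.213,-0.07],"rotation":[0,0,0],"jaw":0}]'

```text
t: 6.67
tcp_pos: [0.6165, -0.3219, 0.2963]
tool_rot: [[0.999, 0.04, 0.0], [0.04, -0.999, -0.001], [0.0, 0.001, -1.0]]
ft_force: [0.7, 0.5, -1.3]
width: 0.0221
```

drive_tool --moves '[{"translation":[0,0,-0.03],"rotation":[0,0,0],"jaw":0},{"translation":[0,0,-0.06],"rotation":[0,0,0],"jaw":0},{"translation":[0,0,-0.08],"rotation":[0,0,0],"jaw":0},{"translation":[0,0,-0.09],"rotation":[0,0,0],"jaw":0},{"translation":[0,0,-0.09],"rotation":[0,0,0],"jaw":0},{"translation":[0,0,-0.09],"rotation":[0,0,0],"jaw":0},{"translation":[0,0,-0.09],"rotation":[0,0,0],"jaw":0}]'

```text
t: 7.25
tcp_pos: [0.618, -0.3203, 0.2091]
tool_rot: [[0.999, 0.044, 0.003], [0.044, -0.999, -0.001], [0.002, 0.001, -1.0]]
ft_force: [0.4, 0.5, -0.9]
width: 0.0223
```

Run:
```python
from h import *
st(); c=cam("wrist","w5")
```

```text
t 7.25 tcp [ 0.618  -0.3203  0.2091] yaw(tool x) 2.51 zax [ 0.003 -0.001 -1.   ] F [ 0.4  0.5 -0.9] w 0.0223 q7 -63.6
```

View pics/w5.png

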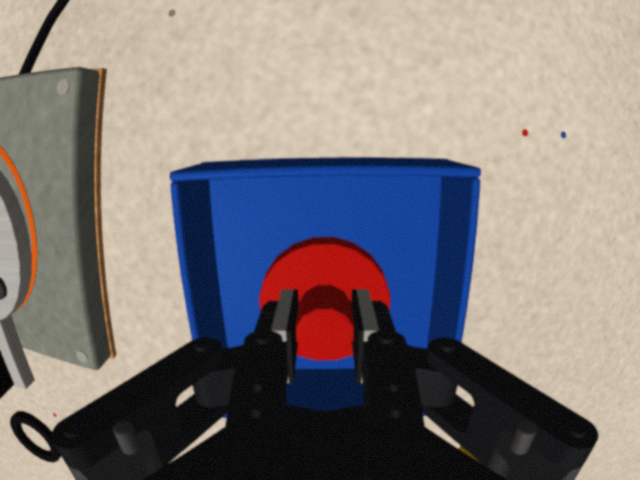

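drive_tool --moves '[{"translation":[0,0,-0.008],"rotation":[0,0,0],"jaw":0},{"translation":[0,0,-0.008],"rotation":[0,0,0],"jaw":0},{"translation":[0,0,-0.008],"rotation":[0,0,0],"jaw":40},{"translation":[0,0,-0.008],"rotation":[0,0,0],"jaw":40},{"translation":[0,0,-0.008],"rotation":[0,0,0],"jaw":40},{"translation":[0,0,-0.008],"rotation":[0,0,0],"jaw":40},{"translation":[0,0,-0.008],"rotation":[0,0,0],"jaw":40}]'

```text
t: 7.88
tcp_pos: [0.6174, -0.3201, 0.1999]
tool_rot: [[0.999, 0.044, 0.0], [0.044, -0.999, -0.0], [0.0, 0.0, -1.0]]
ft_force: [0.1, -0.4, -0.0]
width: 0.034
```

drive_tool --moves '[{"translation":[0,0,0.03],"rotation":[0,0,0],"jaw":40},{"translation":[0,0,0.07],"rotation":[0,0,0],"jaw":50},{"translation":[0,0,0.11],"rotation":[0,0,0],"jaw":100},{"translation":[-0.04,0.01,0.15],"rotation":[0,0,0],"jaw":100},{"translation":[-0.08,0.02,0.15],"rotation":[0,0,0],"jaw":100},{"translation":[-0.12,0.03,0.15],"rotation":[0,0,0],"jaw":100},{"translation":[-0.16,0.036,0.15],"rotation":[0,0,0],"jaw":100},{"translation":[-0.16,0.036,0.15],"rotation":[0,0,0],"jaw":100}]'

```text
t: 8.55
tcp_pos: [0.4502, -0.2831, 0.3496]
tool_rot: [[0.999, 0.04, -0.009], [0.04, -0.999, 0.002], [-0.009, -0.003, -1.0]]
ft_force: [-0.0, -0.7, -0.2]
width: 0.0856
```

drive_tool --moves '[{"translation":[0,0,-0.03],"rotation":[0,0,0],"jaw":100},{"translation":[0,0,-0.06],"rotation":[0,0,0],"jaw":100},{"translation":[0,0,-0.06],"rotation":[0,0,0],"jaw":100},{"translation":[0,0,-0.06],"rotation":[0,0,0],"jaw":100},{"translation":[0,0,-0.06],"rotation":[0,0,0],"jaw":100},{"translation":[0,0,-0.06],"rotation":[0,0,0],"jaw":100}]'

```text
t: 9.05
tcp_pos: [0.4582, -0.2844, 0.2913]
tool_rot: [[0.999, 0.044, 0.003], [0.044, -0.999, -0.002], [0.003, 0.002, -1.0]]
ft_force: [0.6, 0.3, 0.3]
width: 0.0856
```

Run:
```python
from h import *
st(); c=cam("wrist","w6"); t=cam("top","top6"); st()
```

```text
t 9.05 tcp [ 0.4582 -0.2844  0.2913] yaw(tool x) 2.52 zax [ 0.003 -0.002 -1.   ] F [0.6 0.3 0.3] w 0.0856 q7 -60.2
t 9.15 tcp [ 0.4579 -0.2843  0.2911] yaw(tool x) 2.52 zax [ 0.003 -0.001 -1.   ] F [-0.1  0.1  0. ] w 0.0855 q7 -60.2
```

View pics/w6.png

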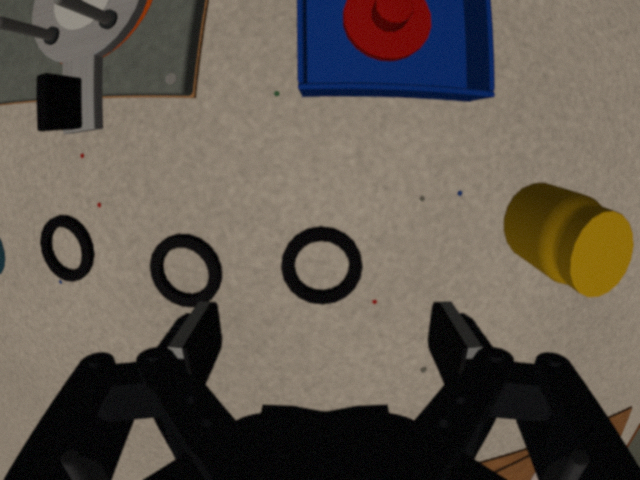

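View pics/top6.png

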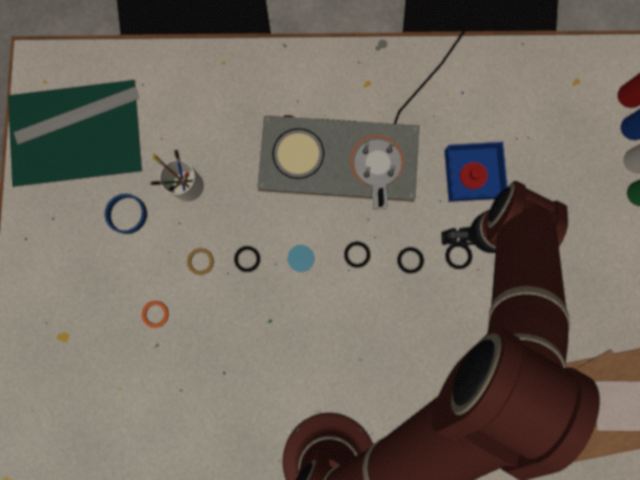

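```bash
cat >> h.py <<'E'
def findring(g0,z=.009,kind="dark",half=.05):
    s=st(); T=pose(); c=cam("wrist"); x1=g0[0]+half;y1=g0[1]+half
    g=ortho(c,T,z,g0[0]-half,x1,g0[1]-half,y1); cv2.imwrite("pics/_ring.png",cv2.resize(g,None,fx=2,fy=2)[:,:,::-1])
    H=cv2.cvtColor(g,cv2.COLOR_RGB2HSV)
    if kind=="dark": m=H[:,:,2]<70
    elif kind=="blue": m=(H[:,:,1]>90)&(H[:,:,0]>85)&(H[:,:,0]<110)
    else: m=(H[:,:,1]>90)&(H[:,:,0]<30)
    for e,a in circfit(m,1500):
        p=o2w(e[0],x1,y1); print("obj",np.round(p,4),"dia mm",np.round(np.array(e[1])*.5,1),"delta from tcp",np.round(p-s["tcp_pos"][:2],4),"z",round(s["tcp_pos"][2],4))
E
python3 - <<'E'
from h import *
findring((.436,-.282))
E
```

```text
t 9.15 tcp [ 0.4579 -0.2843  0.2911] yaw(tool x) 2.52 zax [ 0.003 -0.001 -1.   ] F [-0.1  0.1  0. ] w 0.0855 q7 -60.2
obj [ 0.4386 -0.2844] dia mm [57.8 59.5] delta from tcp [-0.0193 -0.    ] z 0.2911
```

drive_tool --moves '[{"translation":[-0.02,0,-0.03],"rotation":[0,0,0],"jaw":100},{"translation":[-0.02,0,-0.07],"rotation":[0,0,0],"jaw":100},{"translation":[-0.02,0,-0.1],"rotation":[0,0,0],"jaw":100},{"translation":[-0.02,0,-0.12],"rotation":[0,0,0],"jaw":100},{"translation":[-0.02,0,-0.12],"rotation":[0,0,0],"jaw":100},{"translation":[-0.02,0,-0.12],"rotation":[0,0,0],"jaw":100},{"translation":[-0.02,0,-0.12],"rotation":[0,0,0],"jaw":100},{"translation":[-0.02,0,-0.12],"rotation":[0,0,0],"jaw":100}]' --grip_force 25

```text
t: 9.87
tcp_pos: [0.4381, -0.2845, 0.1715]
tool_rot: [[0.999, 0.044, 0.003], [0.044, -0.999, -0.002], [0.003, 0.002, -1.0]]
ft_force: [-1.0, -0.4, 0.6]
width: 0.0854
```

Run:
```python
from h import *
st(); c=cam("wrist","w7")
```

```text
t 9.87 tcp [ 0.4381 -0.2845  0.1715] yaw(tool x) 2.51 zax [ 0.003 -0.002 -1.   ] F [-1.  -0.4  0.6] w 0.0854 q7 -60.1
```

View pics/w7.png

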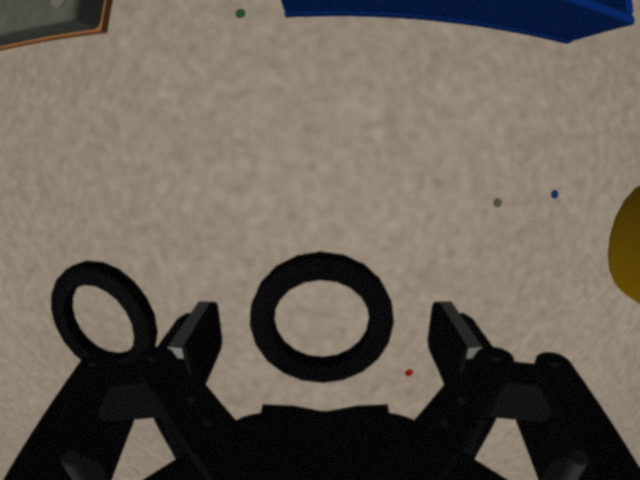

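drive_tool --moves '[{"translation":[0,0,-0.001],"rotation":[0,0,0],"jaw":80},{"translation":[0,0,-0.001],"rotation":[0,0,0],"jaw":55},{"translation":[0,0,-0.001],"rotation":[0,0,0],"jaw":55},{"translation":[0,0,-0.001],"rotation":[0,0,0],"jaw":55},{"translation":[0,0,-0.001],"rotation":[0,0,0],"jaw":55},{"translation":[0,0,-0.001],"rotation":[0,0,0],"jaw":55}]'

```text
t: 10.42
tcp_pos: [0.4376, -0.2842, 0.1699]
tool_rot: [[0.999, 0.044, 0.001], [0.044, -0.999, -0.001], [0.001, 0.001, -1.0]]
ft_force: [-0.6, 1.1, 7.1]
width: 0.0592
```

Run:
```python
from h import *
st(); c=cam("wrist","w8")
```

```text
t 10.42 tcp [ 0.4376 -0.2842  0.1699] yaw(tool x) 2.51 zax [ 0.001 -0.001 -1.   ] F [-0.6  1.1  7.1] w 0.0592 q7 -60.1
```

View pics/w8.png

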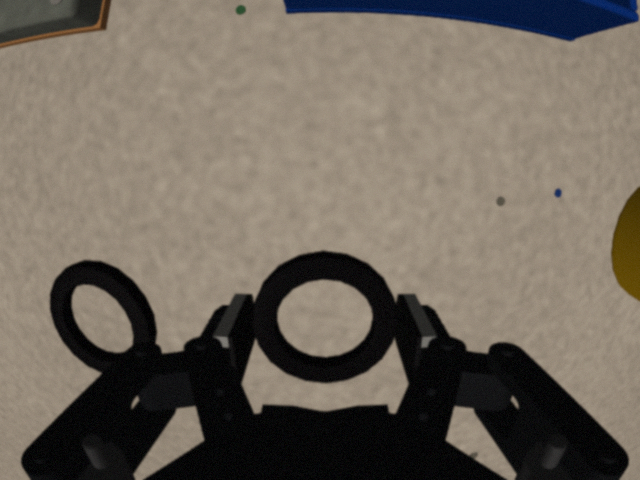

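drive_tool --moves '[{"translation":[0,0,0.03],"rotation":[0,0,0],"jaw":50},{"translation":[0,0,0.07],"rotation":[0,0,0],"jaw":50},{"translation":[0,0,0.11],"rotation":[0,0,0],"jaw":50},{"translation":[0.03,0.026,0.15],"rotation":[0,0,0],"jaw":50},{"translation":[0.06,0.052,0.15],"rotation":[0,0,0],"jaw":50},{"translation":[0.09,0.078,0.15],"rotation":[0,0,0],"jaw":50},{"translation":[0.12,0.104,0.15],"rotation":[0,0,0],"jaw":50},{"translation":[0.15,0.13,0.15],"rotation":[0,0,0],"jaw":50}]'

```text
t: 11.13
tcp_pos: [0.5857, -0.1549, 0.3198]
tool_rot: [[0.999, 0.043, 0.001], [0.043, -0.999, -0.0], [0.001, 0.0, -1.0]]
ft_force: [1.1, -0.6, -0.7]
width: 0.0588
```

drive_tool --moves '[{"translation":[0.03,0.027,0],"rotation":[0,0,0],"jaw":50},{"translation":[0.03,0.047,0],"rotation":[0,0,0],"jaw":50},{"translation":[0.03,0.047,0],"rotation":[0,0,0],"jaw":50},{"translation":[0.03,0.047,0],"rotation":[0,0,0],"jaw":50},{"translation":[0.03,0.047,0],"rotation":[0,0,0],"jaw":50},{"translation":[0.03,0.047,0],"rotation":[0,0,0],"jaw":50}]'

```text
t: 11.63
tcp_pos: [0.6139, -0.1116, 0.3188]
tool_rot: [[0.999, 0.04, -0.001], [0.04, -0.999, -0.002], [-0.001, 0.002, -1.0]]
ft_force: [-0.4, 0.1, 0.3]
width: 0.0591
```

Run:
```python
from h import *
st(); T=pose(); c=cam("wrist","w9")
b=(.53,.72,-.19,-.02)
a=ortho(c,T,.037,*b); d=ortho(c,T,.097,*b); cv2.imwrite("pics/o9.png",np.hstack([a,d])[:,:,::-1])
```

```text
t 11.63 tcp [ 0.6139 -0.1116  0.3188] yaw(tool x) 2.32 zax [-0.001 -0.002 -1.   ] F [-0.4  0.1  0.3] w 0.0591 q7 -80.5
```

View pics/w9.png

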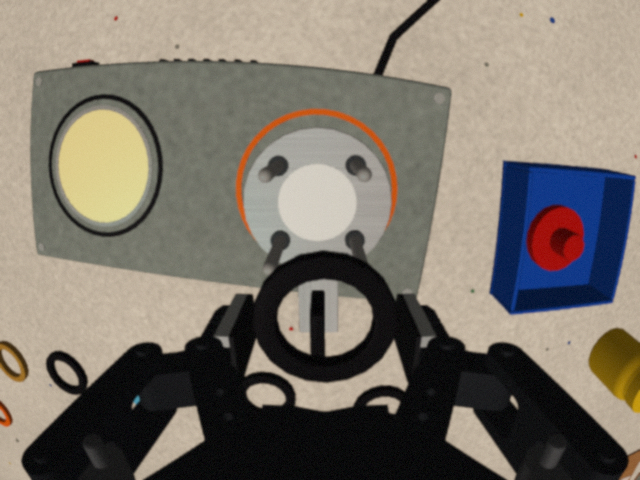

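View pics/o9.png

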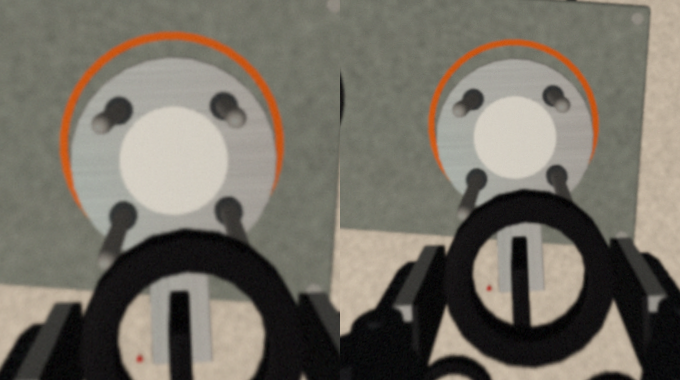

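```bash
cat >> h.py <<'E'
def seat(half=.05,g0=(.6397,-.1067),z=.037,save=None,vmin=None):
    s=st(); T=pose(); c=cam("wrist",save); x1=g0[0]+half;y1=g0[1]+half
    g=ortho(c,T,z,g0[0]-half,x1,g0[1]-half,y1); cv2.imwrite("pics/_seat.png",cv2.resize(g,None,fx=2,fy=2)[:,:,::-1])
    H=cv2.cvtColor(g,cv2.COLOR_RGB2HSV); L=H[:,:,2].copy(); m=(L>(vmin or 195))
    for e,a in circfit(m,1500):
        p=o2w(e[0],x1,y1); print("seat",np.round(p,4),"dia",np.round(np.array(e[1])*.5,1),"delta",np.round(p-s["tcp_pos"][:2],4),"z",round(s["tcp_pos"][2],4))
    return c,T
def held(c,depth=.161,uv=None):
    """ray to plane at tool z=depth"""
    return wray(c,np.eye(4),uv,depth)
E
python3 - <<'E'
from h import *
c,T=seat()
print(held(c,.161,(324.5,316.5)))
a=cv2.imread("pics/o9.png"); print(a[160,173],a[130,100])
E
```

```text
t 11.68 tcp [ 0.614  -0.1116  0.3188] yaw(tool x) 2.31 zax [-0.    -0.001 -1.   ] F [ 0.3 -0.7 -0.7] w 0.0591 q7 -80.5
seat [ 0.6399 -0.1065] dia [53. 53.] delta [0.0259 0.0051] z 0.3188
[0.00413188 0.00075375 0.161     ]
[194 206 211] [130 137 142]
```

```bash
cat >> h.py <<'E'
def held_ortho(c,depth,half=.045,s=.0003):
    x1=half+0.0;y1=half
    # tool-frame ortho: rows x decreasing, cols y INCREASING handled by same function with T=I
    g=ortho(c,np.eye(4),depth,-half,half,-half,half,s); return g
E
python3 - <<'E'
from h import *
st(); c=cam("wrist")
for d in (.157,.161,.165):
    g=held_ortho(c,d); cv2.imwrite(f"pics/ho_{int(d*1000)}.png",cv2.resize(g,None,fx=2,fy=2)[:,:,::-1])
    m=cv2.cvtColor(g,cv2.COLOR_RGB2GRAY)
    # inner hole: fit ellipse to bright region inside
    for e,a in circfit(m>60,2000): print(d,np.round(.045-np.array(e[0])[::-1]*.0003,4),np.round(np.array(e[1])*.3,1))
E
```

```text
t 11.73 tcp [ 0.6141 -0.1113  0.3189] yaw(tool x) 2.33 zax [-0.    -0.001 -1.   ] F [ 0.1 -0.3 -0.7] w 0.0593 q7 -80.5
0.157 [-0.0343 -0.0252] [14.3 18.2]
0.157 [-0.019   0.0023] [44.5 62.4]
0.157 [0.005  0.0014] [31.6 37.2]
0.157 [0.0257 0.    ] [ 43. 104.]
0.161 [-0.0377 -0.0259] [14.6 18.9]
0.161 [-0.0219  0.0024] [44.3 64.7]
0.161 [0.0028 0.0015] [32.6 38.4]
0.161 [0.0256 0.0001] [ 43.7 103.3]
0.165 [-0.024   0.0026] [40.7 68.1]
0.165 [0.0006 0.0015] [33.6 39.6]
0.165 [0.0251 0.0003] [ 45.5 102.3]
```

View pics/ho_161.png

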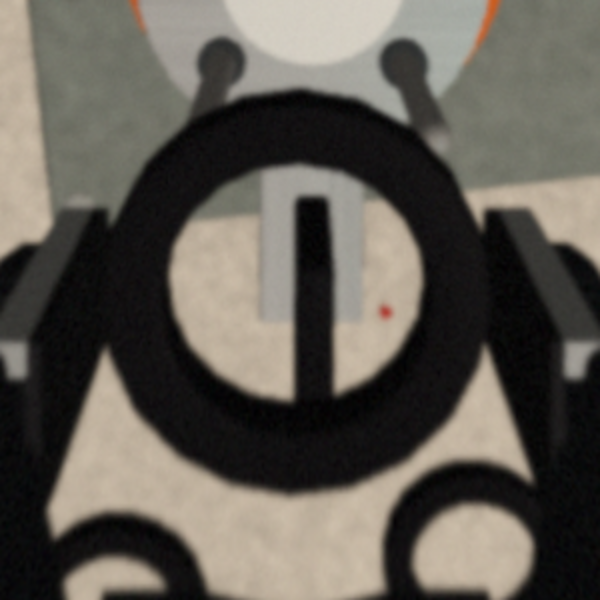

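drive_tool --moves '[{"translation":[0.0257,0.0048,0],"rotation":[0,0,0],"jaw":50},{"translation":[0.0257,0.0048,-0.02],"rotation":[0,0,0],"jaw":50},{"translation":[0.0257,0.0048,-0.04],"rotation":[0,0,0],"jaw":50},{"translation":[0.0257,0.0048,-0.04],"rotation":[0,0,0],"jaw":50},{"translation":[0.0257,0.0048,-0.04],"rotation":[0,0,0],"jaw":50},{"translation":[0.0257,0.0048,-0.04],"rotation":[0,0,0],"jaw":50},{"translation":[0.0257,0.0048,-0.04],"rotation":[0,0,0],"jaw":50},{"translation":[0.0257,0.0048,-0.04],"rotation":[0,0,0],"jaw":50}]'

```text
t: 12.45
tcp_pos: [0.6408, -0.1048, 0.2802]
tool_rot: [[0.999, 0.043, 0.003], [0.043, -0.999, -0.0], [0.003, 0.0, -1.0]]
ft_force: [-0.2, 0.0, 0.1]
width: 0.0588
```

Run:
```python
from h import *
st(); c=cam("wrist","w10"); st()
```

```text
t 12.45 tcp [ 0.6408 -0.1048  0.2802] yaw(tool x) 2.49 zax [ 0.003 -0.    -1.   ] F [-0.2  0.   0.1] w 0.0588 q7 -81.3
t 12.5 tcp [ 0.6407 -0.1047  0.28  ] yaw(tool x) 2.5 zax [ 0.002 -0.    -1.   ] F [-0.1 -0.6  0. ] w 0.0586 q7 -81.3
```

View pics/w10.png

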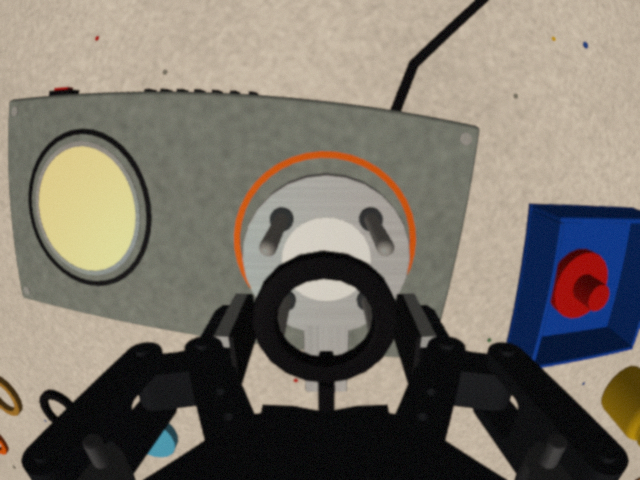

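drive_tool --moves '[{"translation":[-0.001,-0.002,-0.005],"rotation":[0,0,0],"jaw":50},{"translation":[-0.001,-0.002,-0.01],"rotation":[0,0,0],"jaw":50},{"translation":[-0.001,-0.002,-0.015],"rotation":[0,0,0],"jaw":50},{"translation":[-0.001,-0.002,-0.02],"rotation":[0,0,0],"jaw":50},{"translation":[-0.001,-0.002,-0.025],"rotation":[0,0,0],"jaw":50},{"translation":[-0.001,-0.002,-0.03],"rotation":[0,0,0],"jaw":50},{"translation":[-0.001,-0.002,-0.03],"rotation":[0,0,0],"jaw":50},{"translation":[-0.001,-0.002,-0.03],"rotation":[0,0,0],"jaw":50}]'

```text
t: 13.17
tcp_pos: [0.6394, -0.1064, 0.2481]
tool_rot: [[0.999, 0.044, -0.001], [0.044, -0.999, 0.0], [-0.001, -0.0, -1.0]]
ft_force: [-0.3, 0.6, 0.0]
width: 0.0588
```

Run:
```python
from h import *
st(); c=cam("wrist","w11"); st()
```

```text
t 13.17 tcp [ 0.6394 -0.1064  0.2481] yaw(tool x) 2.52 zax [-0.001  0.    -1.   ] F [-0.3  0.6  0. ] w 0.0588 q7 -81.2
t 13.22 tcp [ 0.6396 -0.1065  0.2485] yaw(tool x) 2.52 zax [-0.  0. -1.] F [ 0.5 -0.9 -0.7] w 0.0588 q7 -81.2
```

View pics/w11.png

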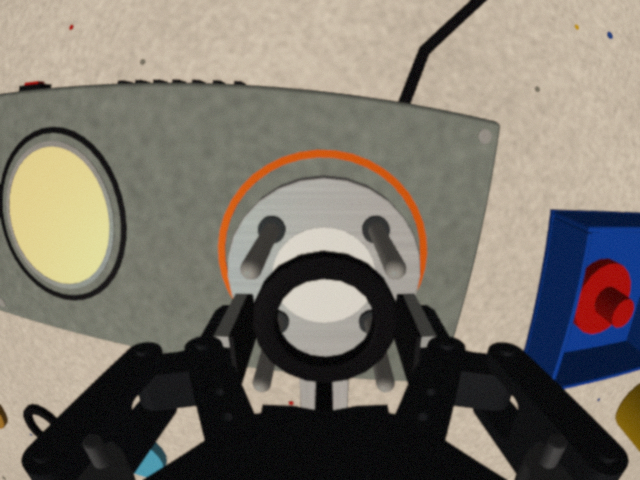

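drive_tool --moves '[{"translation":[0,0,-0.008],"rotation":[0,0,0],"jaw":50},{"translation":[0,0,-0.016],"rotation":[0,0,0],"jaw":50},{"translation":[0,0,-0.024],"rotation":[0,0,0],"jaw":50},{"translation":[0,0,-0.032],"rotation":[0,0,0],"jaw":50},{"translation":[0,0,-0.038],"rotation":[0,0,0],"jaw":50},{"translation":[0,0,-0.04],"rotation":[0,0,0],"jaw":50},{"translation":[0,0,-0.04],"rotation":[0,0,0],"jaw":50},{"translation":[0,0,-0.04],"rotation":[0,0,0],"jaw":50}]'

```text
t: 13.88
tcp_pos: [0.6396, -0.1065, 0.2086]
tool_rot: [[0.999, 0.044, 0.0], [0.044, -0.999, 0.0], [0.0, 0.0, -1.0]]
ft_force: [-0.4, -0.0, -0.0]
width: 0.0588
```

drive_tool --moves '[{"translation":[0,0,0],"rotation":[0,0,0],"jaw":50},{"translation":[0,0,0],"rotation":[0,0,0],"jaw":90},{"translation":[0,0,0],"rotation":[0,0,0],"jaw":90},{"translation":[0,0,0],"rotation":[0,0,0],"jaw":90},{"translation":[0,0,0],"rotation":[0,0,0],"jaw":90}]'

```text
t: 14.3
tcp_pos: [0.6395, -0.1065, 0.2089]
tool_rot: [[0.999, 0.044, 0.001], [0.044, -0.999, 0.0], [0.001, 0.0, -1.0]]
ft_force: [0.3, 0.3, -0.1]
width: 0.0769
```

drive_tool --moves '[{"translation":[0,0,0.03],"rotation":[0,0,0],"jaw":90},{"translation":[0,0,0.06],"rotation":[0,0,0],"jaw":90},{"translation":[-0.03,0,0.1],"rotation":[0,0,0],"jaw":90},{"translation":[-0.06,0,0.1],"rotation":[0,0,0],"jaw":100},{"translation":[-0.09,0,0.1],"rotation":[0,0,0],"jaw":100},{"translation":[-0.12,0,0.1],"rotation":[0,0,0],"jaw":100},{"translation":[-0.13,0,0.1],"rotation":[0,0,0],"jaw":100},{"translation":[-0.13,0,0.1],"rotation":[0,0,0],"jaw":100}]'

```text
t: 14.97
tcp_pos: [0.5067, -0.1068, 0.3091]
tool_rot: [[0.999, 0.043, -0.003], [0.043, -0.999, -0.0], [-0.003, -0.0, -1.0]]
ft_force: [0.1, -0.3, -1.1]
width: 0.0851
```

Run:
```python
from h import *
st(); c=cam("wrist","w12"); st()
```

```text
t 14.97 tcp [ 0.5067 -0.1068  0.3091] yaw(tool x) 2.44 zax [-0.003 -0.    -1.   ] F [ 0.1 -0.3 -1.1] w 0.0851 q7 -79.6
t 15.02 tcp [ 0.5089 -0.1067  0.3093] yaw(tool x) 2.48 zax [ 0.001 -0.    -1.   ] F [-0.1 -0.5 -0.2] w 0.0852 q7 -79.6
```

View pics/w12.png

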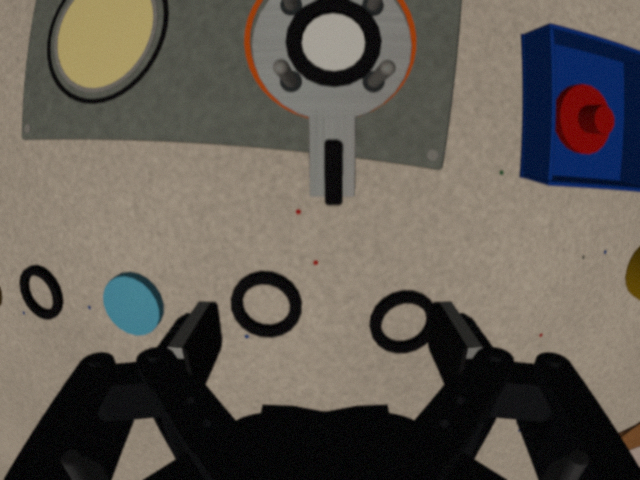

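Spacer 1 is seated flat between the rods at (333,42). I'll take the spacer at y≈-0.178 next, seen here at (402,321).

drive_tool --moves '[{"translation":[-0.035,-0.035,-0.02],"rotation":[0,0,0],"jaw":100},{"translation":[-0.063,-0.07,-0.04],"rotation":[0,0,0],"jaw":100},{"translation":[-0.063,-0.07,-0.04],"rotation":[0,0,0],"jaw":100},{"translation":[-0.063,-0.07,-0.04],"rotation":[0,0,0],"jaw":100},{"translation":[-0.063,-0.07,-0.04],"rotation":[0,0,0],"jaw":100},{"translation":[-0.063,-0.07,-0.04],"rotation":[0,0,0],"jaw":100},{"translation":[-0.063,-0.07,-0.04],"rotation":[0,0,0],"jaw":100}]'

```text
t: 15.6
tcp_pos: [0.4484, -0.1754, 0.2691]
tool_rot: [[0.999, 0.047, 0.003], [0.047, -0.999, 0.0], [0.003, -0.0, -1.0]]
ft_force: [0.5, -0.4, 0.1]
width: 0.0854
```

Run:
```python
from h import *
findring((.427,-.178))
```

```text
t 15.6 tcp [ 0.4484 -0.1754  0.2691] yaw(tool x) 2.67 zax [ 0.003  0.    -1.   ] F [ 0.5 -0.4  0.1] w 0.0854 q7 -71.1
obj [ 0.4291 -0.1786] dia mm [58.  59.7] delta from tcp [-0.0193 -0.0032] z 0.2691
```

drive_tool --moves '[{"translation":[-0.019,-0.002,-0.03],"rotation":[0,0,0],"jaw":100},{"translation":[-0.019,-0.002,-0.06],"rotation":[0,0,0],"jaw":100},{"translation":[-0.019,-0.002,-0.08],"rotation":[0,0,0],"jaw":100},{"translation":[-0.019,-0.002,-0.09],"rotation":[0,0,0],"jaw":100},{"translation":[-0.019,-0.002,-0.09],"rotation":[0,0,0],"jaw":100},{"translation":[-0.019,-0.002,-0.09],"rotation":[0,0,0],"jaw":100},{"translation":[-0.019,-0.002,-0.09],"rotation":[0,0,0],"jaw":100},{"translation":[-0.019,-0.002,-0.09],"rotation":[0,0,0],"jaw":100}]'

```text
t: 16.32
tcp_pos: [0.4282, -0.1785, 0.1799]
tool_rot: [[0.999, 0.044, 0.003], [0.044, -0.999, -0.001], [0.003, 0.001, -1.0]]
ft_force: [0.4, 0.5, -0.1]
width: 0.0856
```

Run:
```python
from h import *
findring((.427,-.178))
```

```text
t 16.32 tcp [ 0.4282 -0.1785  0.1799] yaw(tool x) 2.53 zax [ 0.003 -0.001 -1.   ] F [ 0.4  0.5 -0.1] w 0.0856 q7 -71.0
obj [ 0.4291 -0.1786] dia mm [57.9 60. ] delta from tcp [ 0.001 -0.   ] z 0.1799
```

Good. I'll lower 8 mm, close, and carry.

drive_tool --moves '[{"translation":[0,0,-0.008],"rotation":[0,0,0],"jaw":90},{"translation":[0,0,-0.008],"rotation":[0,0,0],"jaw":75},{"translation":[0,0,-0.008],"rotation":[0,0,0],"jaw":50},{"translation":[0,0,-0.008],"rotation":[0,0,0],"jaw":50},{"translation":[0,0,-0.008],"rotation":[0,0,0],"jaw":50},{"translation":[0,0,-0.008],"rotation":[0,0,0],"jaw":50},{"translation":[0,0,-0.008],"rotation":[0,0,0],"jaw":50}]'

```text
t: 16.95
tcp_pos: [0.4273, -0.1785, 0.171]
tool_rot: [[0.999, 0.044, -0.0], [0.044, -0.999, 0.0], [-0.0, -0.0, -1.0]]
ft_force: [-0.6, 0.6, 5.4]
width: 0.0586
```

drive_tool --moves '[{"translation":[0,0,0.03],"rotation":[0,0,0],"jaw":50},{"translation":[0,0,0.07],"rotation":[0,0,0],"jaw":50},{"translation":[0.03,0.01,0.11],"rotation":[0,0,0],"jaw":50},{"translation":[0.065,0.025,0.12],"rotation":[0,0,0],"jaw":50},{"translation":[0.1,0.038,0.12],"rotation":[0,0,0],"jaw":50},{"translation":[0.135,0.052,0.12],"rotation":[0,0,0],"jaw":50},{"translation":[0.17,0.065,0.12],"rotation":[0,0,0],"jaw":50},{"translation":[0.205,0.072,0.12],"rotation":[0,0,0],"jaw":50}]'

```text
t: 17.62
tcp_pos: [0.634, -0.1037, 0.2905]
tool_rot: [[0.999, 0.047, -0.0], [0.047, -0.999, 0.002], [-0.0, -0.002, -1.0]]
ft_force: [0.2, 0.8, -1.2]
width: 0.0585
```

drive_tool --moves '[{"translation":[0.007,0,0],"rotation":[0,0,0],"jaw":50},{"translation":[0.007,0,0],"rotation":[0,0,0],"jaw":50},{"translation":[0.007,0,0],"rotation":[0,0,0],"jaw":50},{"translation":[0.007,0,0],"rotation":[0,0,0],"jaw":50},{"translation":[0.007,0,0],"rotation":[0,0,0],"jaw":50}]'

```text
t: 18.03
tcp_pos: [0.638, -0.1077, 0.2906]
tool_rot: [[0.999, 0.042, -0.002], [0.042, -0.999, -0.001], [-0.002, 0.0, -1.0]]
ft_force: [-0.2, 0.1, -1.4]
width: 0.0585
```

Run:
```python
from h import *
st(); c=cam("wrist","w13"); st()
```

```text
t 18.03 tcp [ 0.638  -0.1077  0.2906] yaw(tool x) 2.4 zax [-0.002 -0.001 -1.   ] F [-0.2  0.1 -1.4] w 0.0585 q7 -81.0
t 18.08 tcp [ 0.6382 -0.1075  0.2908] yaw(tool x) 2.41 zax [-0.001 -0.    -1.   ] F [-0.1  0.1 -0.3] w 0.0584 q7 -81.0
```

View pics/w13.png

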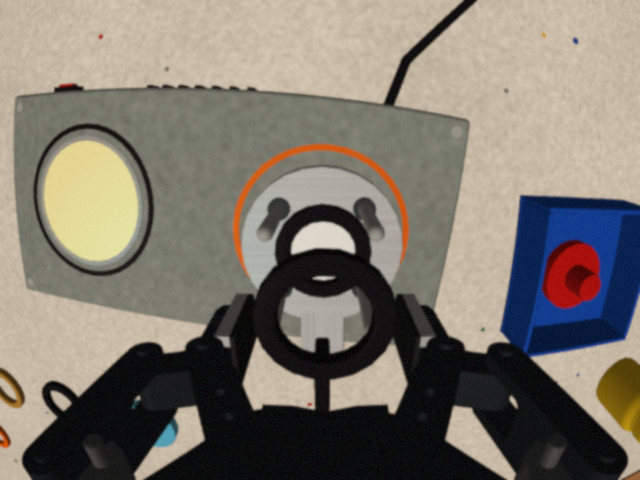

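```bash
cat >> h.py <<'E'
def overlay(c,T,name,hp=(.6398,-.1066),yaw=2.3):
    im=c["image"].copy(); a=np.radians(yaw); R=np.array([[np.cos(a),-np.sin(a)],[np.sin(a),np.cos(a)]])
    for i in (-1,1):
        for j in (-1,1):
            for z,col in ((.037,(0,255,0)),(.097,(255,255,0))):
                p=np.array(hp)+R@[i*.0262,j*.0262]; u=wpx(c,T,[p[0],p[1],z]); cv2.circle(im,tuple(int(round(k)) for k in u),2,col,-1)
    for th in np.arange(0,360,15):
        p=np.array(hp)+.052*np.array([np.cos(np.radians(th)),np.sin(np.radians(th))]); u=wpx(c,T,[p[0],p[1],.037]); cv2.circle(im,tuple(int(round(k)) for k in u),1,(255,0,255),-1)
    cv2.imwrite(f"pics/{name}.png",cv2.resize(im[60:420,140:540],None,fx=2,fy=2,interpolation=cv2.INTER_CUBIC)[:,:,::-1])
E
python3 - <<'E'
from h import *
st(); T=pose(); c=cam("wrist"); overlay(c,T,"ov13")
E
```

```text
t 18.08 tcp [ 0.6382 -0.1075  0.2908] yaw(tool x) 2.41 zax [-0.001 -0.    -1.   ] F [-0.1  0.1 -0.3] w 0.0584 q7 -81.0
```

View pics/ov13.png

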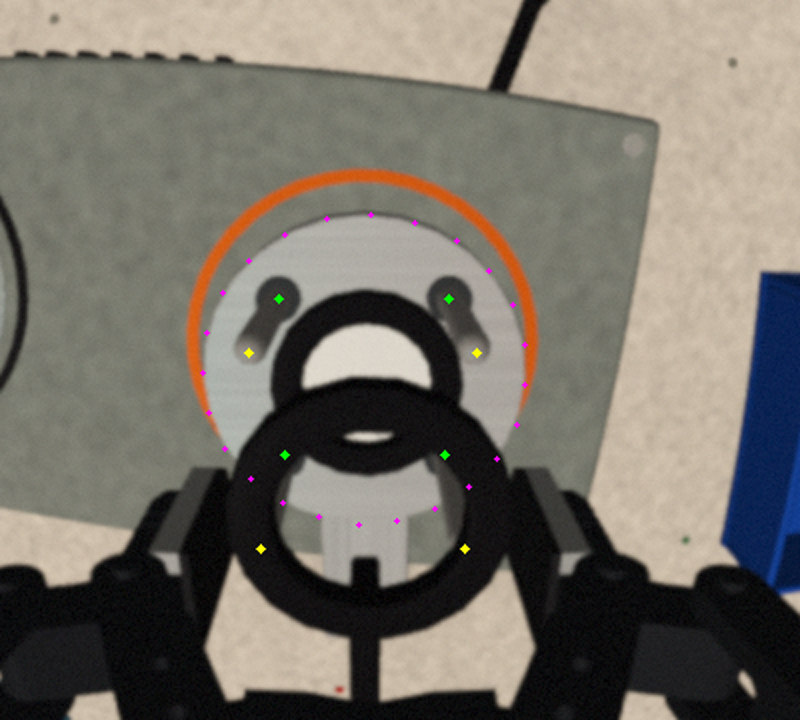

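drive_tool --moves '[{"translation":[0.0015,0.0008,-0.01],"rotation":[0,0,0],"jaw":50},{"translation":[0.0015,0.0008,-0.02],"rotation":[0,0,0],"jaw":50},{"translation":[0.0015,0.0008,-0.025],"rotation":[0,0,0],"jaw":50},{"translation":[0.0015,0.0008,-0.03],"rotation":[0,0,0],"jaw":50},{"translation":[0.0015,0.0008,-0.035],"rotation":[0,0,0],"jaw":50},{"translation":[0.0015,0.0008,-0.04],"rotation":[0,0,0],"jaw":50},{"translation":[0.0015,0.0008,-0.04],"rotation":[0,0,0],"jaw":50},{"translation":[0.0015,0.0008,-0.04],"rotation":[0,0,0],"jaw":50}]'

```text
t: 18.8
tcp_pos: [0.6409, -0.1057, 0.2503]
tool_rot: [[0.999, 0.044, -0.001], [0.044, -0.999, 0.0], [-0.001, -0.0, -1.0]]
ft_force: [-0.6, 0.2, -0.2]
width: 0.0584
```

drive_tool --moves '[{"translation":[-0.001,-0.0008,-0.008],"rotation":[0,0,0],"jaw":50},{"translation":[-0.001,-0.0008,-0.016],"rotation":[0,0,0],"jaw":50},{"translation":[-0.001,-0.0008,-0.022],"rotation":[0,0,0],"jaw":50},{"translation":[-0.001,-0.0008,-0.028],"rotation":[0,0,0],"jaw":50},{"translation":[-0.001,-0.0008,-0.032],"rotation":[0,0,0],"jaw":50},{"translation":[-0.001,-0.0008,-0.032],"rotation":[0,0,0],"jaw":50},{"translation":[-0.001,-0.0008,-0.032],"rotation":[0,0,0],"jaw":50},{"translation":[-0.001,-0.0008,-0.032],"rotation":[0,0,0],"jaw":50}]'

```text
t: 19.47
tcp_pos: [0.6401, -0.1065, 0.2188]
tool_rot: [[0.999, 0.044, 0.0], [0.044, -0.999, 0.0], [0.0, -0.0, -1.0]]
ft_force: [0.9, -0.3, -0.4]
width: 0.0584
```

drive_tool --moves '[{"translation":[0,0,0],"rotation":[0,0,0],"jaw":50},{"translation":[0,0,0],"rotation":[0,0,0],"jaw":90},{"translation":[0,0,0],"rotation":[0,0,0],"jaw":90},{"translation":[0,0,0],"rotation":[0,0,0],"jaw":90},{"translation":[0,0,0],"rotation":[0,0,0],"jaw":90}]'

```text
t: 19.88
tcp_pos: [0.64, -0.1065, 0.2189]
tool_rot: [[0.999, 0.044, 0.0], [0.044, -0.999, -0.0], [0.0, 0.0, -1.0]]
ft_force: [0.2, 0.3, 0.0]
width: 0.077
```

drive_tool --moves '[{"translation":[0,0,0.03],"rotation":[0,0,0],"jaw":90},{"translation":[0,0,0.06],"rotation":[0,0,0],"jaw":90},{"translation":[-0.03,0.005,0.08],"rotation":[0,0,0],"jaw":90},{"translation":[-0.065,0.015,0.08],"rotation":[0,0,0],"jaw":100},{"translation":[-0.1,0.025,0.08],"rotation":[0,0,0],"jaw":100},{"translation":[-0.135,0.035,0.08],"rotation":[0,0,0],"jaw":100},{"translation":[-0.17,0.045,0.07],"rotation":[0,0,0],"jaw":100},{"translation":[-0.183,0.045,0.06],"rotation":[0,0,0],"jaw":100}]'

```text
t: 20.55
tcp_pos: [0.4521, -0.0596, 0.2791]
tool_rot: [[0.999, 0.046, -0.005], [0.046, -0.999, 0.001], [-0.005, -0.002, -1.0]]
ft_force: [-0.3, 0.1, -0.4]
width: 0.0854
```

drive_tool --moves '[{"translation":[0,0,0],"rotation":[0,0,0],"jaw":100},{"translation":[0,0,0],"rotation":[0,0,0],"jaw":100},{"translation":[0,0,0],"rotation":[0,0,0],"jaw":100},{"translation":[0,0,0],"rotation":[0,0,0],"jaw":100}]'

```text
t: 20.88
tcp_pos: [0.4589, -0.0618, 0.2793]
tool_rot: [[0.999, 0.043, 0.004], [0.043, -0.999, -0.0], [0.004, 0.0, -1.0]]
ft_force: [-0.7, 0.4, 0.1]
width: 0.0859
```

Run:
```python
from h import *
findring((.44,-.0603)); cam("wrist","w14")
```

```text
t 20.88 tcp [ 0.4589 -0.0618  0.2793] yaw(tool x) 2.49 zax [ 0.004 -0.    -1.   ] F [-0.7  0.4  0.1] w 0.0859 q7 -84.1
obj [ 0.4415 -0.0616] dia mm [58.  59.6] delta from tcp [-0.0174  0.0002] z 0.2793
```

View pics/w14.png

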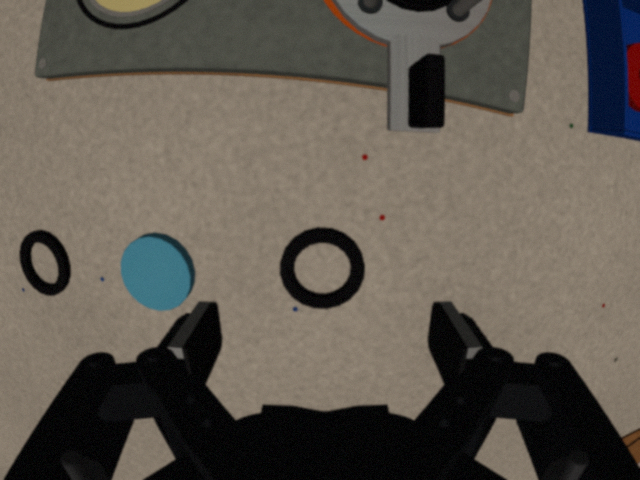

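The third spacer is at (323,268). I'll pick it up; delta is -18, 0, -107 mm.

drive_tool --moves '[{"translation":[-0.0175,0,-0.03],"rotation":[0,0,0],"jaw":100},{"translation":[-0.0175,0,-0.06],"rotation":[0,0,0],"jaw":100},{"translation":[-0.0175,0,-0.085],"rotation":[0,0,0],"jaw":100},{"translation":[-0.0175,0,-0.1],"rotation":[0,0,0],"jaw":100},{"translation":[-0.0175,0,-0.1],"rotation":[0,0,0],"jaw":100},{"translation":[-0.0175,0,-0.1],"rotation":[0,0,0],"jaw":100},{"translation":[-0.0175,0,-0.1],"rotation":[0,0,0],"jaw":100},{"translation":[-0.0175,0,-0.1],"rotation":[0,0,0],"jaw":100}]'

```text
t: 21.65
tcp_pos: [0.4402, -0.0616, 0.1798]
tool_rot: [[0.999, 0.044, 0.003], [0.044, -0.999, -0.0], [0.003, 0.0, -1.0]]
ft_force: [-0.2, 0.2, 0.0]
width: 0.0854
```

Run:
```python
from h import *
findring((.44,-.0603))
```

```text
t 21.65 tcp [ 0.4402 -0.0616  0.1798] yaw(tool x) 2.51 zax [ 0.003 -0.    -1.   ] F [-0.2  0.2  0. ] w 0.0854 q7 -84.5
obj [ 0.4416 -0.0616] dia mm [57.8 60. ] delta from tcp [0.0015 0.0001] z 0.1798
```

drive_tool --moves '[{"translation":[0.0005,0,-0.008],"rotation":[0,0,0],"jaw":90},{"translation":[0.0005,0,-0.008],"rotation":[0,0,0],"jaw":75},{"translation":[0.0005,0,-0.008],"rotation":[0,0,0],"jaw":50},{"translation":[0.0005,0,-0.008],"rotation":[0,0,0],"jaw":50},{"translation":[0.0005,0,-0.008],"rotation":[0,0,0],"jaw":50},{"translation":[0.0005,0,-0.008],"rotation":[0,0,0],"jaw":50},{"translation":[0.0005,0,-0.008],"rotation":[0,0,0],"jaw":50}]'

```text
t: 22.28
tcp_pos: [0.4399, -0.0615, 0.1711]
tool_rot: [[0.999, 0.044, 0.0], [0.044, -0.999, 0.0], [0.0, -0.0, -1.0]]
ft_force: [-0.1, 0.0, 6.2]
width: 0.0586
```

drive_tool --moves '[{"translation":[0,0,0.03],"rotation":[0,0,0],"jaw":50},{"translation":[0,0,0.07],"rotation":[0,0,0],"jaw":50},{"translation":[0.03,-0.007,0.11],"rotation":[0,0,0],"jaw":50},{"translation":[0.065,-0.015,0.12],"rotation":[0,0,0],"jaw":50},{"translation":[0.1,-0.023,0.12],"rotation":[0,0,0],"jaw":50},{"translation":[0.135,-0.031,0.12],"rotation":[0,0,0],"jaw":50},{"translation":[0.17,-0.039,0.12],"rotation":[0,0,0],"jaw":50},{"translation":[0.199,-0.045,0.12],"rotation":[0,0,0],"jaw":50}]'

```text
t: 22.95
tcp_pos: [0.6408, -0.1073, 0.2906]
tool_rot: [[0.999, 0.043, 0.001], [0.043, -0.999, -0.0], [0.001, 0.0, -1.0]]
ft_force: [0.5, -0.1, -1.0]
width: 0.0586
```

drive_tool --moves '[{"translation":[0,0,0],"rotation":[0,0,0],"jaw":50},{"translation":[0,0,0],"rotation":[0,0,0],"jaw":50},{"translation":[0,0,0],"rotation":[0,0,0],"jaw":50},{"translation":[0,0,0],"rotation":[0,0,0],"jaw":50},{"translation":[0,0,0],"rotation":[0,0,0],"jaw":50}]'

```text
t: 23.37
tcp_pos: [0.638, -0.1062, 0.2907]
tool_rot: [[0.999, 0.044, -0.001], [0.044, -0.999, 0.0], [-0.001, -0.0, -1.0]]
ft_force: [0.5, -0.7, -0.2]
width: 0.0586
```

Run:
```python
from h import *
st(); T=pose(); c=cam("wrist"); overlay(c,T,"ov15"); st()
```

```text
t 23.37 tcp [ 0.638  -0.1062  0.2907] yaw(tool x) 2.53 zax [-0.001  0.    -1.   ] F [ 0.5 -0.7 -0.2] w 0.0586 q7 -81.1
t 23.42 tcp [ 0.6382 -0.1062  0.2908] yaw(tool x) 2.53 zax [-0.001  0.    -1.   ] F [-0.2  0.5 -0.5] w 0.0588 q7 -81.1
```

View pics/ov15.png

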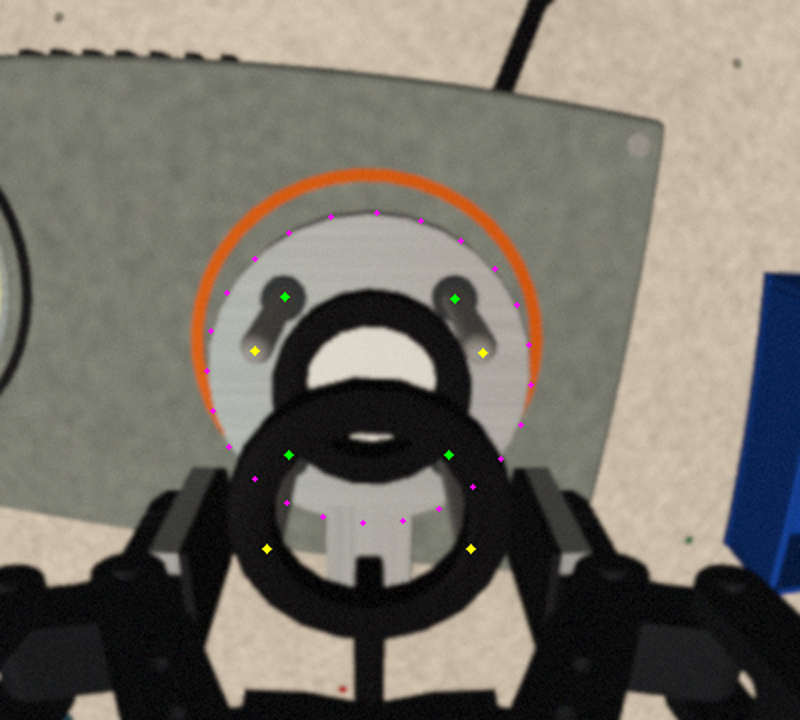

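drive_tool --moves '[{"translation":[0.0015,-0.0004,-0.01],"rotation":[0,0,0],"jaw":50},{"translation":[0.0015,-0.0004,-0.02],"rotation":[0,0,0],"jaw":50},{"translation":[0.0015,-0.0004,-0.025],"rotation":[0,0,0],"jaw":50},{"translation":[0.0015,-0.0004,-0.03],"rotation":[0,0,0],"jaw":50},{"translation":[0.0015,-0.0004,-0.035],"rotation":[0,0,0],"jaw":50},{"translation":[0.0015,-0.0004,-0.04],"rotation":[0,0,0],"jaw":50},{"translation":[0.0015,-0.0004,-0.04],"rotation":[0,0,0],"jaw":50},{"translation":[0.0015,-0.0004,-0.04],"rotation":[0,0,0],"jaw":50}]'

```text
t: 24.08
tcp_pos: [0.6404, -0.1069, 0.2503]
tool_rot: [[0.999, 0.044, -0.001], [0.044, -0.999, 0.0], [-0.001, -0.0, -1.0]]
ft_force: [-0.1, 0.1, -0.4]
width: 0.0585
```

drive_tool --moves '[{"translation":[-0.0006,0.0004,-0.008],"rotation":[0,0,0],"jaw":50},{"translation":[-0.0006,0.0004,-0.014],"rotation":[0,0,0],"jaw":50},{"translation":[-0.0006,0.0004,-0.019],"rotation":[0,0,0],"jaw":50},{"translation":[-0.0006,0.0004,-0.023],"rotation":[0,0,0],"jaw":50},{"translation":[-0.0006,0.0004,-0.023],"rotation":[0,0,0],"jaw":50},{"translation":[-0.0006,0.0004,-0.023],"rotation":[0,0,0],"jaw":50},{"translation":[-0.0006,0.0004,-0.023],"rotation":[0,0,0],"jaw":50},{"translation":[-0.0006,0.0004,-0.023],"rotation":[0,0,0],"jaw":50}]'

```text
t: 24.75
tcp_pos: [0.6399, -0.1065, 0.2279]
tool_rot: [[0.999, 0.044, 0.0], [0.044, -0.999, 0.0], [0.0, 0.0, -1.0]]
ft_force: [0.4, -0.3, -0.3]
width: 0.0586
```

drive_tool --moves '[{"translation":[0,0,0],"rotation":[0,0,0],"jaw":50},{"translation":[0,0,0],"rotation":[0,0,0],"jaw":90},{"translation":[0,0,0],"rotation":[0,0,0],"jaw":90},{"translation":[0,0,0],"rotation":[0,0,0],"jaw":90},{"translation":[0,0,0],"rotation":[0,0,0],"jaw":90}]'

```text
t: 25.17
tcp_pos: [0.6399, -0.1065, 0.2278]
tool_rot: [[0.999, 0.044, 0.0], [0.044, -0.999, 0.0], [0.0, -0.0, -1.0]]
ft_force: [0.2, -0.1, -0.5]
width: 0.0768
```

drive_tool --moves '[{"translation":[0,0,0.03],"rotation":[0,0,0],"jaw":90},{"translation":[0,0,0.06],"rotation":[0,0,0],"jaw":90},{"translation":[-0.015,0.03,0.08],"rotation":[0,0,0],"jaw":90},{"translation":[-0.03,0.065,0.08],"rotation":[0,0,0],"jaw":100},{"translation":[-0.045,0.1,0.08],"rotation":[0,0,0],"jaw":100},{"translation":[-0.06,0.135,0.08],"rotation":[0,0,0],"jaw":100},{"translation":[-0.08,0.17,0.08],"rotation":[0,0,0],"jaw":100},{"translation":[-0.1,0.2,0.08],"rotation":[0,0,0],"jaw":100}]'

```text
t: 25.83
tcp_pos: [0.5389, 0.0961, 0.308]
tool_rot: [[0.999, 0.045, 0.001], [0.045, -0.999, 0.002], [0.001, -0.001, -1.0]]
ft_force: [0.1, 0.6, -0.3]
width: 0.0853
```

drive_tool --moves '[{"translation":[-0.03,0.03,-0.02],"rotation":[0,0,0],"jaw":100},{"translation":[-0.06,0.06,-0.03],"rotation":[0,0,0],"jaw":100},{"translation":[-0.09,0.088,-0.03],"rotation":[0,0,0],"jaw":100},{"translation":[-0.09,0.088,-0.03],"rotation":[0,0,0],"jaw":100},{"translation":[-0.09,0.088,-0.03],"rotation":[0,0,0],"jaw":100},{"translation":[-0.09,0.088,-0.03],"rotation":[0,0,0],"jaw":100},{"translation":[-0.09,0.088,-0.03],"rotation":[0,0,0],"jaw":100}]'

```text
t: 26.42
tcp_pos: [0.4514, 0.1802, 0.2781]
tool_rot: [[0.999, 0.041, 0.002], [0.041, -0.999, -0.0], [0.002, 0.001, -1.0]]
ft_force: [0.4, -0.9, -0.3]
width: 0.0855
```

Run:
```python
from h import *
findring((.43,.183)); cam("wrist","w16")
```

```text
t 26.42 tcp [0.4514 0.1802 0.2781] yaw(tool x) 2.35 zax [ 0.002 -0.    -1.   ] F [ 0.4 -0.9 -0.3] w 0.0855 q7 -112.0
obj [0.4311 0.1819] dia mm [58.  59.7] delta from tcp [-0.0202  0.0018] z 0.2781
```

View pics/w16.png

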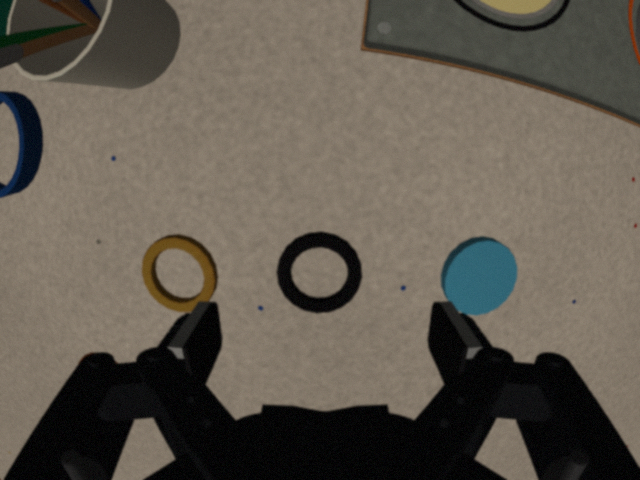

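The fourth black spacer is at (319,271), with the brass ring at (180,273) and the lens at (480,275).

drive_tool --moves '[{"translation":[-0.0205,0.0015,-0.03],"rotation":[0,0,0],"jaw":100},{"translation":[-0.0205,0.0015,-0.06],"rotation":[0,0,0],"jaw":100},{"translation":[-0.0205,0.0015,-0.085],"rotation":[0,0,0],"jaw":100},{"translation":[-0.0205,0.0015,-0.0985],"rotation":[0,0,0],"jaw":100},{"translation":[-0.0205,0.0015,-0.0985],"rotation":[0,0,0],"jaw":100},{"translation":[-0.0205,0.0015,-0.0985],"rotation":[0,0,0],"jaw":100},{"translation":[-0.0205,0.0015,-0.0985],"rotation":[0,0,0],"jaw":100},{"translation":[-0.0205,0.0015,-0.0985],"rotation":[0,0,0],"jaw":100}]'

```text
t: 27.18
tcp_pos: [0.4302, 0.1828, 0.1803]
tool_rot: [[0.999, 0.043, 0.003], [0.043, -0.999, 0.001], [0.003, -0.001, -1.0]]
ft_force: [-0.7, -0.2, -0.1]
width: 0.0854
```

Run:
```python
from h import *
findring((.43,.183))
```

```text
t 27.18 tcp [0.4302 0.1828 0.1803] yaw(tool x) 2.45 zax [ 0.003  0.001 -1.   ] F [-0.7 -0.2 -0.1] w 0.0854 q7 -113.3
obj [0.4313 0.1821] dia mm [57.8 60. ] delta from tcp [ 0.0011 -0.0007] z 0.1803
```

Good. Next: grip, then carry over in two stages.

drive_tool --moves '[{"translation":[0,-0.0005,-0.0085],"rotation":[0,0,0],"jaw":90},{"translation":[0,-0.0005,-0.0085],"rotation":[0,0,0],"jaw":75},{"translation":[0,-0.0005,-0.0085],"rotation":[0,0,0],"jaw":50},{"translation":[0,-0.0005,-0.0085],"rotation":[0,0,0],"jaw":50},{"translation":[0,-0.0005,-0.0085],"rotation":[0,0,0],"jaw":50},{"translation":[0,-0.0005,-0.0085],"rotation":[0,0,0],"jaw":50},{"translation":[0,-0.0005,-0.0085],"rotation":[0,0,0],"jaw":50}]'

```text
t: 27.82
tcp_pos: [0.4292, 0.1824, 0.1709]
tool_rot: [[0.999, 0.044, -0.0], [0.044, -0.999, -0.0], [-0.0, 0.0, -1.0]]
ft_force: [-0.9, -0.6, 4.3]
width: 0.0578
```

drive_tool --moves '[{"translation":[0,0,0.03],"rotation":[0,0,0],"jaw":50},{"translation":[0,0,0.07],"rotation":[0,0,0],"jaw":50},{"translation":[0.01,-0.02,0.1],"rotation":[0,0,0],"jaw":50},{"translation":[0.03,-0.05,0.12],"rotation":[0,0,0],"jaw":50},{"translation":[0.05,-0.083,0.12],"rotation":[0,0,0],"jaw":50},{"translation":[0.07,-0.116,0.12],"rotation":[0,0,0],"jaw":50},{"translation":[0.09,-0.149,0.12],"rotation":[0,0,0],"jaw":50},{"translation":[0.11,-0.18,0.12],"rotation":[0,0,0],"jaw":50}]'

```text
t: 28.48
tcp_pos: [0.54, 0.0004, 0.2907]
tool_rot: [[0.999, 0.043, 0.0], [0.043, -0.999, -0.0], [0.0, 0.0, -1.0]]
ft_force: [0.4, 1.5, 0.2]
width: 0.0579
```

drive_tool --moves '[{"translation":[0.025,-0.03,0],"rotation":[0,0,0],"jaw":50},{"translation":[0.05,-0.06,0],"rotation":[0,0,0],"jaw":50},{"translation":[0.075,-0.09,0],"rotation":[0,0,0],"jaw":50},{"translation":[0.098,-0.109,0],"rotation":[0,0,0],"jaw":50},{"translation":[0.098,-0.109,0],"rotation":[0,0,0],"jaw":50},{"translation":[0.098,-0.109,0],"rotation":[0,0,0],"jaw":50},{"translation":[0.098,-0.109,0],"rotation":[0,0,0],"jaw":50},{"translation":[0.098,-0.109,0],"rotation":[0,0,0],"jaw":50}]'

```text
t: 29.15
tcp_pos: [0.6367, -0.1046, 0.2903]
tool_rot: [[0.999, 0.046, -0.002], [0.046, -0.999, 0.002], [-0.002, -0.002, -1.0]]
ft_force: [0.3, -0.2, 0.3]
width: 0.0581
```

Run:
```python
from h import *
st(); T=pose(); c=cam("wrist"); overlay(c,T,"ov17"); st()
```

```text
t 29.15 tcp [ 0.6367 -0.1046  0.2903] yaw(tool x) 2.66 zax [-0.002  0.002 -1.   ] F [ 0.3 -0.2  0.3] w 0.0581 q7 -81.7
t 29.2 tcp [ 0.6368 -0.1046  0.2905] yaw(tool x) 2.67 zax [-0.001  0.001 -1.   ] F [-1.  -0.3 -1. ] w 0.0579 q7 -81.7
```

View pics/ov17.png

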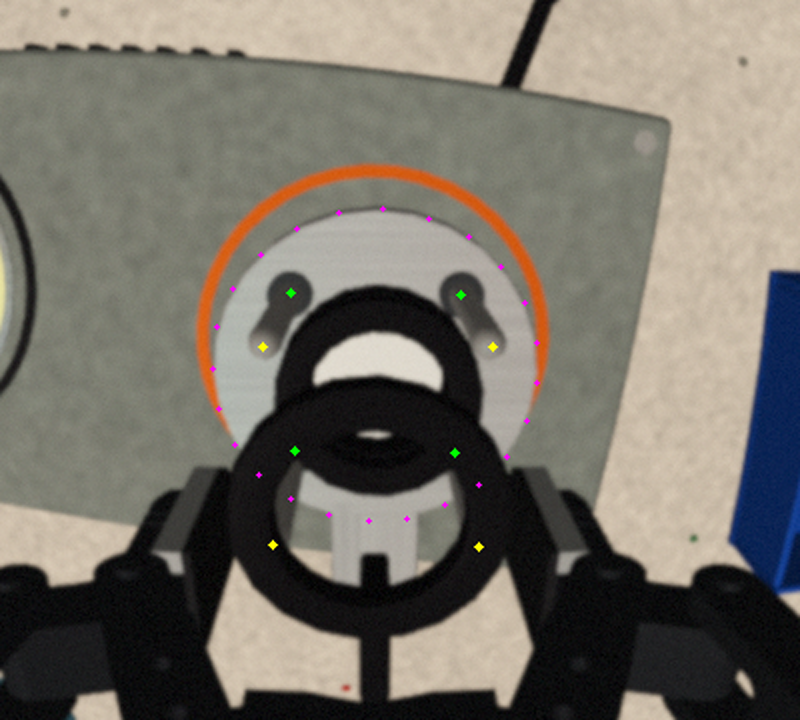

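drive_tool --moves '[{"translation":[0.003,-0.002,-0.005],"rotation":[0,0,0],"jaw":50},{"translation":[0.003,-0.002,-0.015],"rotation":[0,0,0],"jaw":50},{"translation":[0.003,-0.002,-0.02],"rotation":[0,0,0],"jaw":50},{"translation":[0.003,-0.002,-0.025],"rotation":[0,0,0],"jaw":50},{"translation":[0.003,-0.002,-0.03],"rotation":[0,0,0],"jaw":50},{"translation":[0.003,-0.002,-0.035],"rotation":[0,0,0],"jaw":50},{"translation":[0.003,-0.002,-0.035],"rotation":[0,0,0],"jaw":50},{"translation":[0.003,-0.002,-0.035],"rotation":[0,0,0],"jaw":50}]'

```text
t: 29.87
tcp_pos: [0.6403, -0.1085, 0.2553]
tool_rot: [[0.999, 0.044, -0.001], [0.044, -0.999, 0.0], [-0.001, -0.0, -1.0]]
ft_force: [0.3, -0.1, -0.8]
width: 0.058
```

drive_tool --moves '[{"translation":[-0.0005,0.0018,-0.004],"rotation":[0,0,0],"jaw":50},{"translation":[-0.0005,0.0018,-0.008],"rotation":[0,0,0],"jaw":50},{"translation":[-0.0005,0.0018,-0.012],"rotation":[0,0,0],"jaw":50},{"translation":[-0.0005,0.0018,-0.016],"rotation":[0,0,0],"jaw":50},{"translation":[-0.0005,0.0018,-0.018],"rotation":[0,0,0],"jaw":50},{"translation":[-0.0005,0.0018,-0.018],"rotation":[0,0,0],"jaw":50},{"translation":[-0.0005,0.0018,-0.018],"rotation":[0,0,0],"jaw":50},{"translation":[-0.0005,0.0018,-0.018],"rotation":[0,0,0],"jaw":50}]'

```text
t: 30.53
tcp_pos: [0.64, -0.1068, 0.2378]
tool_rot: [[0.999, 0.044, 0.0], [0.044, -0.999, -0.0], [0.0, 0.0, -1.0]]
ft_force: [0.0, -0.2, -0.1]
width: 0.0576
```

drive_tool --moves '[{"translation":[0,0,0],"rotation":[0,0,0],"jaw":50},{"translation":[0,0,0],"rotation":[0,0,0],"jaw":90},{"translation":[0,0,0],"rotation":[0,0,0],"jaw":90},{"translation":[0,0,0],"rotation":[0,0,0],"jaw":90},{"translation":[0,0,0],"rotation":[0,0,0],"jaw":90}]'

```text
t: 30.95
tcp_pos: [0.6399, -0.1067, 0.2378]
tool_rot: [[0.999, 0.044, 0.0], [0.044, -0.999, 0.0], [0.0, -0.0, -1.0]]
ft_force: [-0.4, 0.1, -0.3]
width: 0.0766
```

drive_tool --moves '[{"translation":[0,0,0.03],"rotation":[0,0,0],"jaw":90},{"translation":[0,0,0.06],"rotation":[0,0,0],"jaw":90},{"translation":[-0.03,0.01,0.08],"rotation":[0,0,0],"jaw":90},{"translation":[-0.06,0.035,0.08],"rotation":[0,0,0],"jaw":100},{"translation":[-0.085,0.06,0.08],"rotation":[0,0,0],"jaw":100},{"translation":[-0.115,0.09,0.08],"rotation":[0,0,0],"jaw":100},{"translation":[-0.14,0.12,0.07],"rotation":[0,0,0],"jaw":100},{"translation":[-0.165,0.15,0.06],"rotation":[0,0,0],"jaw":100}]'

```text
t: 31.62
tcp_pos: [0.4736, 0.0442, 0.2985]
tool_rot: [[0.999, 0.043, 0.003], [0.043, -0.999, 0.001], [0.003, -0.001, -1.0]]
ft_force: [0.1, 1.1, -1.3]
width: 0.0853
```

drive_tool --moves '[{"translation":[-0.024,0.018,-0.02],"rotation":[0,0,0],"jaw":100},{"translation":[-0.024,0.018,-0.02],"rotation":[0,0,0],"jaw":100},{"translation":[-0.024,0.018,-0.02],"rotation":[0,0,0],"jaw":100},{"translation":[-0.024,0.018,-0.02],"rotation":[0,0,0],"jaw":100},{"translation":[-0.024,0.018,-0.02],"rotation":[0,0,0],"jaw":100}]'

```text
t: 32.03
tcp_pos: [0.4522, 0.0605, 0.2783]
tool_rot: [[0.999, 0.042, 0.003], [0.042, -0.999, -0.0], [0.003, 0.0, -1.0]]
ft_force: [1.0, 0.2, -1.2]
width: 0.0853
```

Run:
```python
from h import *
findring((.43,.064),z=.012,kind="blue"); cam("wrist","w18"); cam("top","top18")
```

```text
t 32.03 tcp [0.4522 0.0605 0.2783] yaw(tool x) 2.4 zax [ 0.003 -0.    -1.   ] F [ 1.   0.2 -1.2] w 0.0853 q7 -99.9
obj [0.4325 0.0627] dia mm [57.5 59.7] delta from tcp [-0.0197  0.0022] z 0.2783
```

View pics/w18.png

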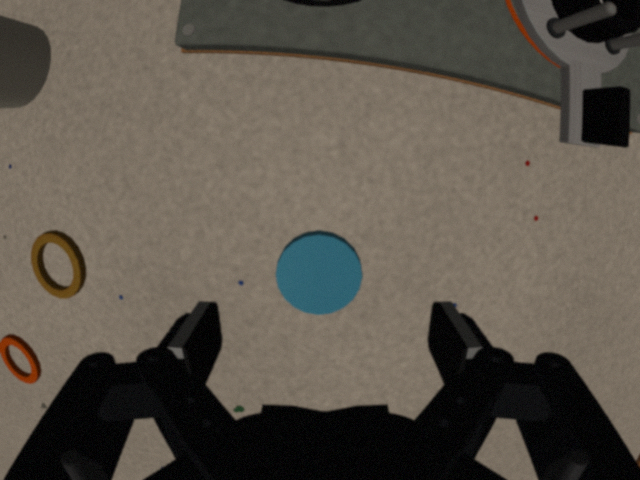

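View pics/top18.png

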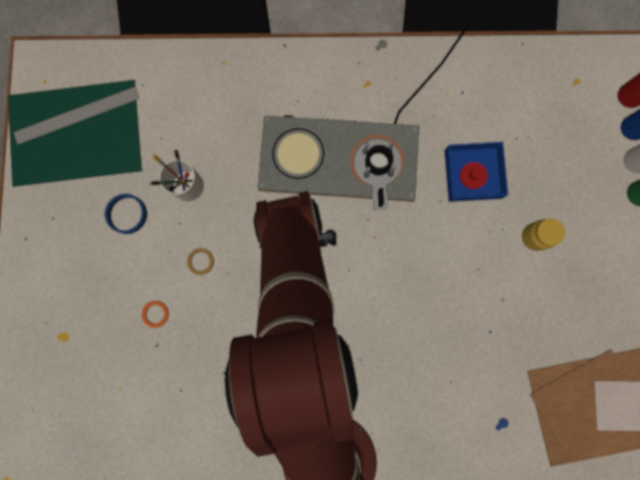

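All four spacers are in, and none are left on the table. The lens is at (319,273), so I'll pick it up.

drive_tool --moves '[{"translation":[-0.0205,0.002,-0.03],"rotation":[0,0,0],"jaw":100},{"translation":[-0.0205,0.002,-0.06],"rotation":[0,0,0],"jaw":100},{"translation":[-0.0205,0.002,-0.085],"rotation":[0,0,0],"jaw":100},{"translation":[-0.0205,0.002,-0.0965],"rotation":[0,0,0],"jaw":100},{"translation":[-0.0205,0.002,-0.0965],"rotation":[0,0,0],"jaw":100},{"translation":[-0.0205,0.002,-0.0965],"rotation":[0,0,0],"jaw":100},{"translation":[-0.0205,0.002,-0.0965],"rotation":[0,0,0],"jaw":100},{"translation":[-0.0205,0.002,-0.0965],"rotation":[0,0,0],"jaw":100}]' --grip_force 40

```text
t: 32.85
tcp_pos: [0.431, 0.0632, 0.1822]
tool_rot: [[0.999, 0.043, 0.003], [0.043, -0.999, 0.0], [0.003, -0.0, -1.0]]
ft_force: [-0.1, 0.0, -0.1]
width: 0.0857
```

Run:
```python
from h import *
findring((.43,.064),z=.012,kind="blue")
```

```text
t 32.85 tcp [0.431  0.0632 0.1822] yaw(tool x) 2.48 zax [ 0.003  0.    -1.   ] F [-0.1  0.  -0.1] w 0.0857 q7 -101.4
obj [0.4327 0.0628] dia mm [57.7 60.7] delta from tcp [ 0.0017 -0.0004] z 0.1822
```

drive_tool --moves '[{"translation":[0.0007,-0.0003,-0.009],"rotation":[0,0,0],"jaw":90},{"translation":[0.0007,-0.0003,-0.009],"rotation":[0,0,0],"jaw":75},{"translation":[0.0007,-0.0003,-0.009],"rotation":[0,0,0],"jaw":50},{"translation":[0.0007,-0.0003,-0.009],"rotation":[0,0,0],"jaw":50},{"translation":[0.0007,-0.0003,-0.009],"rotation":[0,0,0],"jaw":50},{"translation":[0.0007,-0.0003,-0.009],"rotation":[0,0,0],"jaw":50},{"translation":[0.0007,-0.0003,-0.009],"rotation":[0,0,0],"jaw":50}]'

```text
t: 33.48
tcp_pos: [0.431, 0.0629, 0.1724]
tool_rot: [[0.999, 0.044, 0.0], [0.044, -0.999, 0.0], [0.0, -0.0, -1.0]]
ft_force: [-0.4, -0.4, 4.0]
width: 0.0584
```

drive_tool --moves '[{"translation":[0,0,0.03],"rotation":[0,0,0],"jaw":50},{"translation":[0,0,0.06],"rotation":[0,0,0],"jaw":50},{"translation":[0,0,0.1],"rotation":[0,0,0],"jaw":50},{"translation":[0.025,-0.02,0.13],"rotation":[0,0,0],"jaw":50},{"translation":[0.05,-0.04,0.13],"rotation":[0,0,0],"jaw":50},{"translation":[0.075,-0.06,0.13],"rotation":[0,0,0],"jaw":50},{"translation":[0.1,-0.08,0.13],"rotation":[0,0,0],"jaw":50},{"translation":[0.125,-0.1,0.13],"rotation":[0,0,0],"jaw":50}]'

```text
t: 34.15
tcp_pos: [0.5568, -0.0381, 0.3021]
tool_rot: [[0.999, 0.044, -0.0], [0.044, -0.999, 0.0], [-0.0, -0.0, -1.0]]
ft_force: [0.0, 0.7, -1.0]
width: 0.0581
```

drive_tool --moves '[{"translation":[0.025,-0.02,0],"rotation":[0,0,0],"jaw":50},{"translation":[0.05,-0.045,0],"rotation":[0,0,0],"jaw":50},{"translation":[0.08,-0.07,0],"rotation":[0,0,0],"jaw":50},{"translation":[0.08,-0.07,0],"rotation":[0,0,0],"jaw":50},{"translation":[0.08,-0.07,0],"rotation":[0,0,0],"jaw":50},{"translation":[0.08,-0.07,0],"rotation":[0,0,0],"jaw":50},{"translation":[0.08,-0.07,0],"rotation":[0,0,0],"jaw":50},{"translation":[0.08,-0.07,0],"rotation":[0,0,0],"jaw":50}]'

```text
t: 34.82
tcp_pos: [0.6354, -0.1054, 0.3021]
tool_rot: [[0.999, 0.046, -0.001], [0.046, -0.999, 0.001], [-0.001, -0.001, -1.0]]
ft_force: [-0.8, 0.9, -0.5]
width: 0.0581
```

Run:
```python
from h import *
st(); T=pose(); c=cam("wrist"); overlay(c,T,"ov19"); st()
```

```text
t 34.82 tcp [ 0.6354 -0.1054  0.3021] yaw(tool x) 2.63 zax [-0.001  0.001 -1.   ] F [-0.8  0.9 -0.5] w 0.0581 q7 -82.0
t 34.87 tcp [ 0.6355 -0.1056  0.3023] yaw(tool x) 2.62 zax [-0.001  0.001 -1.   ] F [ 0.4  0.5 -0.9] w 0.0576 q7 -82.0
```

View pics/ov19.png

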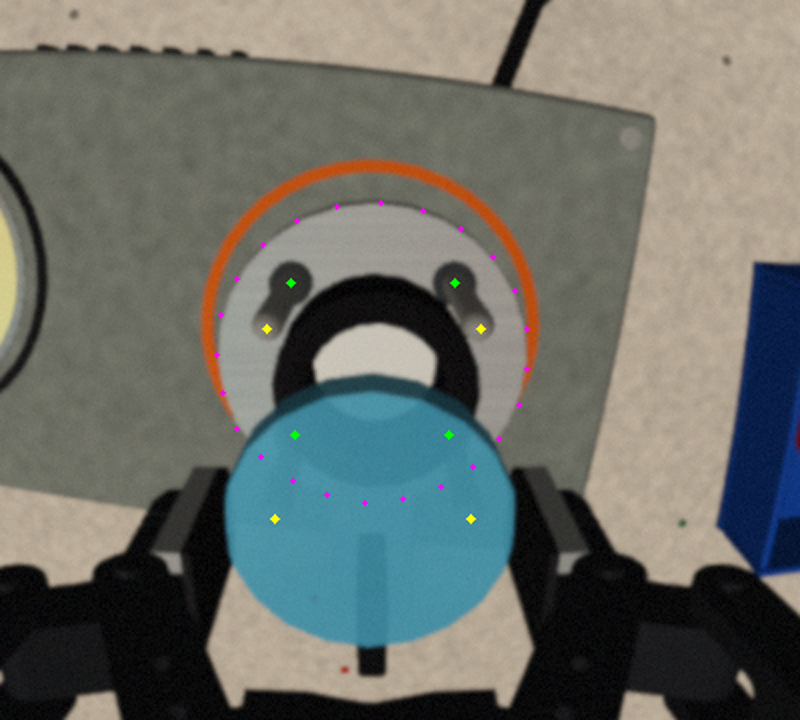

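drive_tool --moves '[{"translation":[0.004,-0.001,-0.005],"rotation":[0,0,0],"jaw":50},{"translation":[0.004,-0.001,-0.015],"rotation":[0,0,0],"jaw":50},{"translation":[0.004,-0.001,-0.022],"rotation":[0,0,0],"jaw":50},{"translation":[0.004,-0.001,-0.022],"rotation":[0,0,0],"jaw":50},{"translation":[0.004,-0.001,-0.022],"rotation":[0,0,0],"jaw":50},{"translation":[0.004,-0.001,-0.022],"rotation":[0,0,0],"jaw":50},{"translation":[0.004,-0.001,-0.022],"rotation":[0,0,0],"jaw":50},{"translation":[0.004,-0.001,-0.022],"rotation":[0,0,0],"jaw":50}]'

```text
t: 35.53
tcp_pos: [0.6402, -0.108, 0.2806]
tool_rot: [[0.999, 0.044, 0.001], [0.044, -0.999, -0.0], [0.001, 0.0, -1.0]]
ft_force: [0.1, 0.6, -0.3]
width: 0.0579
```

drive_tool --moves '[{"translation":[-0.0002,0.0014,-0.004],"rotation":[0,0,0],"jaw":50},{"translation":[-0.0002,0.0014,-0.01],"rotation":[0,0,0],"jaw":50},{"translation":[-0.0002,0.0014,-0.016],"rotation":[0,0,0],"jaw":50},{"translation":[-0.0002,0.0014,-0.022],"rotation":[0,0,0],"jaw":50},{"translation":[-0.0002,0.0014,-0.028],"rotation":[0,0,0],"jaw":50},{"translation":[-0.0002,0.0014,-0.032],"rotation":[0,0,0],"jaw":50},{"translation":[-0.0002,0.0014,-0.034],"rotation":[0,0,0],"jaw":50},{"translation":[-0.0002,0.0014,-0.034],"rotation":[0,0,0],"jaw":50}]'

```text
t: 36.2
tcp_pos: [0.6398, -0.1066, 0.2459]
tool_rot: [[0.999, 0.044, -0.001], [0.044, -0.999, 0.0], [-0.001, -0.0, -1.0]]
ft_force: [0.1, -0.5, -0.7]
width: 0.0576
```

Run:
```python
from h import *
st(); T=pose(); c=cam("wrist"); overlay(c,T,"ov20"); st()
```

```text
t 36.2 tcp [ 0.6398 -0.1066  0.2459] yaw(tool x) 2.51 zax [-0.001  0.    -1.   ] F [ 0.1 -0.5 -0.7] w 0.0576 q7 -82.4
t 36.25 tcp [ 0.6399 -0.1066  0.2461] yaw(tool x) 2.51 zax [ 0.  0. -1.] F [ 1.2 -0.5 -1. ] w 0.058 q7 -82.4
```

View pics/ov20.png

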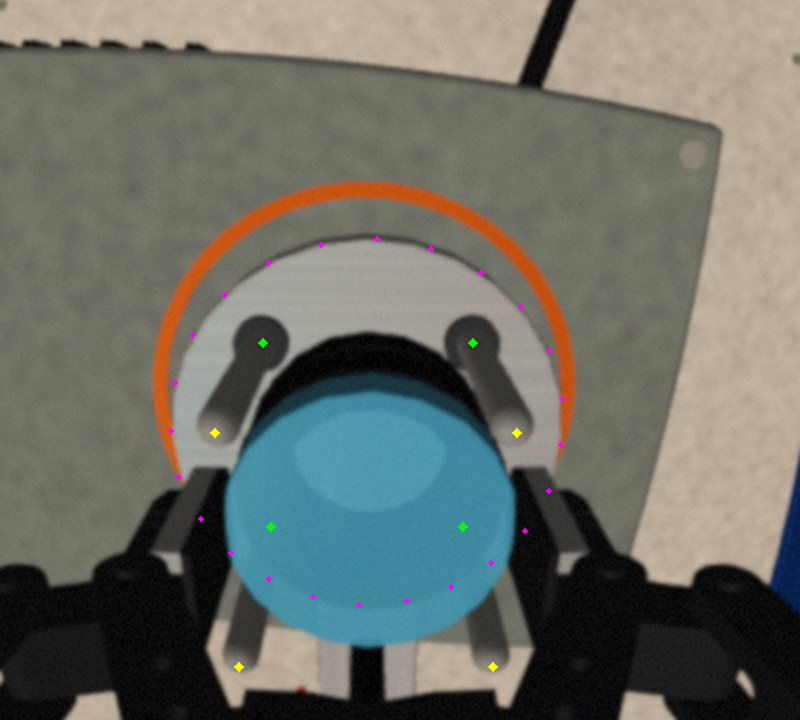

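drive_tool --moves '[{"translation":[0,0,0],"rotation":[0,0,0],"jaw":75},{"translation":[0,0,0],"rotation":[0,0,0],"jaw":90},{"translation":[0,0,0],"rotation":[0,0,0],"jaw":90},{"translation":[0,0,0],"rotation":[0,0,0],"jaw":90},{"translation":[0,0,0],"rotation":[0,0,0],"jaw":90}]'

```text
t: 36.67
tcp_pos: [0.6399, -0.1066, 0.2464]
tool_rot: [[0.999, 0.044, 0.0], [0.044, -0.999, 0.0], [0.0, -0.0, -1.0]]
ft_force: [-0.6, -0.1, 0.4]
width: 0.0768
```

drive_tool --moves '[{"translation":[0,0,0.03],"rotation":[0,0,0],"jaw":90},{"translation":[-0.02,0,0.06],"rotation":[0,0,0],"jaw":90},{"translation":[-0.05,0.02,0.08],"rotation":[0,0,0],"jaw":90},{"translation":[-0.08,0.045,0.08],"rotation":[0,0,0],"jaw":100},{"translation":[-0.105,0.075,0.08],"rotation":[0,0,0],"jaw":100},{"translation":[-0.13,0.105,0.08],"rotation":[0,0,0],"jaw":100},{"translation":[-0.15,0.14,0.08],"rotation":[0,0,0],"jaw":100},{"translation":[-0.165,0.175,0.08],"rotation":[0,0,0],"jaw":100}]'

```text
t: 37.33
tcp_pos: [0.4728, 0.0691, 0.3266]
tool_rot: [[0.999, 0.042, -0.0], [0.042, -0.999, -0.0], [-0.0, 0.0, -1.0]]
ft_force: [0.7, 0.9, 0.5]
width: 0.0859
```

drive_tool --moves '[{"translation":[-0.007,0.035,0],"rotation":[0,0,0],"jaw":100},{"translation":[-0.014,0.07,0],"rotation":[0,0,0],"jaw":100},{"translation":[-0.02,0.105,-0.01],"rotation":[0,0,0],"jaw":100},{"translation":[-0.028,0.14,-0.03],"rotation":[0,0,0],"jaw":100},{"translation":[-0.03,0.175,-0.04],"rotation":[0,0,0],"jaw":100},{"translation":[-0.03,0.216,-0.05],"rotation":[0,0,0],"jaw":100},{"translation":[-0.03,0.216,-0.05],"rotation":[0,0,0],"jaw":100},{"translation":[-0.03,0.216,-0.05],"rotation":[0,0,0],"jaw":100}]'

```text
t: 38.0
tcp_pos: [0.4438, 0.2877, 0.2756]
tool_rot: [[0.999, 0.05, -0.001], [0.05, -0.999, 0.001], [-0.001, -0.002, -1.0]]
ft_force: [0.7, -0.9, -0.6]
width: 0.0851
```

drive_tool --moves '[{"translation":[0,0,0],"rotation":[0,0,0],"jaw":100},{"translation":[0,0,0],"rotation":[0,0,0],"jaw":100},{"translation":[0,0,0],"rotation":[0,0,0],"jaw":100},{"translation":[0,0,0],"rotation":[0,0,0],"jaw":100}]'

```text
t: 38.33
tcp_pos: [0.4454, 0.2829, 0.2766]
tool_rot: [[0.999, 0.041, 0.001], [0.041, -0.999, -0.0], [0.001, 0.0, -1.0]]
ft_force: [-0.2, -0.5, 0.1]
width: 0.0856
```

Run:
```python
from h import *
findring((.425,.287),z=.010,kind="brass"); cam("wrist","w21"); cam("top","top21")
```

```text
t 38.33 tcp [0.4454 0.2829 0.2766] yaw(tool x) 2.35 zax [ 0.001 -0.    -1.   ] F [-0.2 -0.5  0.1] w 0.0856 q7 -124.3
obj [0.4251 0.2861] dia mm [58.6 60.3] delta from tcp [-0.0203  0.0031] z 0.2766
```

View pics/w21.png

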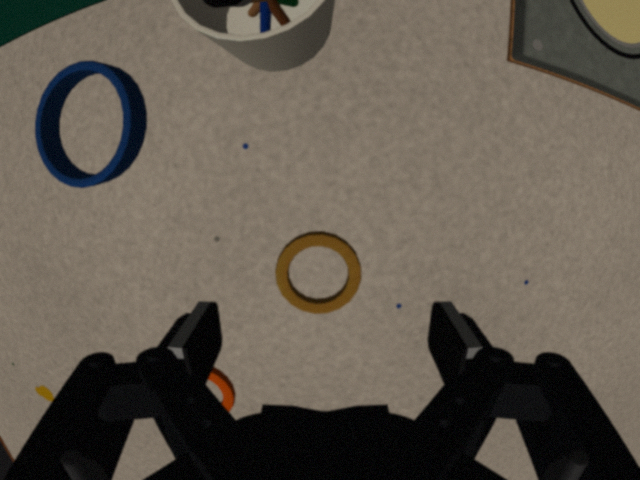

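View pics/top21.png

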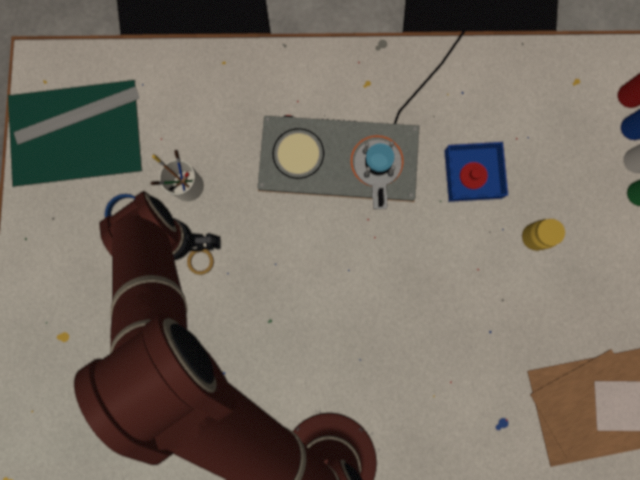

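The lens is seated in the holder at (380,156) in the top view. The brass retainer is at (318,272) in the wrist view; the orange look-alike is at (222,388), clear of the fingers. I'll pick the brass one.

drive_tool --moves '[{"translation":[-0.021,0.003,-0.03],"rotation":[0,0,0],"jaw":100},{"translation":[-0.021,0.003,-0.06],"rotation":[0,0,0],"jaw":100},{"translation":[-0.021,0.003,-0.085],"rotation":[0,0,0],"jaw":100},{"translation":[-0.021,0.003,-0.096],"rotation":[0,0,0],"jaw":100},{"translation":[-0.021,0.003,-0.096],"rotation":[0,0,0],"jaw":100},{"translation":[-0.021,0.003,-0.096],"rotation":[0,0,0],"jaw":100},{"translation":[-0.021,0.003,-0.096],"rotation":[0,0,0],"jaw":100},{"translation":[-0.021,0.003,-0.096],"rotation":[0,0,0],"jaw":100}]'

```text
t: 39.15
tcp_pos: [0.4246, 0.2877, 0.1816]
tool_rot: [[0.999, 0.043, 0.003], [0.043, -0.999, 0.002], [0.003, -0.002, -1.0]]
ft_force: [-0.3, -0.1, 1.0]
width: 0.0855
```

Run:
```python
from h import *
findring((.425,.287),z=.01,kind="brass")
```

```text
t 39.15 tcp [0.4246 0.2877 0.1816] yaw(tool x) 2.49 zax [ 0.003  0.002 -1.   ] F [-0.3 -0.1  1. ] w 0.0855 q7 -126.4
obj [0.4253 0.2862] dia mm [58.2 60.7] delta from tcp [ 0.0008 -0.0015] z 0.1816
```

drive_tool --moves '[{"translation":[0,-0.001,-0.0085],"rotation":[0,0,0],"jaw":90},{"translation":[0,-0.001,-0.0085],"rotation":[0,0,0],"jaw":75},{"translation":[0,-0.001,-0.0085],"rotation":[0,0,0],"jaw":50},{"translation":[0,-0.001,-0.0085],"rotation":[0,0,0],"jaw":50},{"translation":[0,-0.001,-0.0085],"rotation":[0,0,0],"jaw":50},{"translation":[0,-0.001,-0.0085],"rotation":[0,0,0],"jaw":50},{"translation":[0,-0.001,-0.0085],"rotation":[0,0,0],"jaw":50}]'

```text
t: 39.78
tcp_pos: [0.4237, 0.2861, 0.1722]
tool_rot: [[0.999, 0.044, -0.0], [0.044, -0.999, -0.001], [-0.0, 0.001, -1.0]]
ft_force: [-0.4, -1.2, 5.4]
width: 0.0579
```

drive_tool --moves '[{"translation":[0,0,0.03],"rotation":[0,0,0],"jaw":50},{"translation":[0,0,0.06],"rotation":[0,0,0],"jaw":50},{"translation":[0.002,-0.02,0.095],"rotation":[0,0,0],"jaw":50},{"translation":[0.008,-0.05,0.13],"rotation":[0,0,0],"jaw":50},{"translation":[0.02,-0.085,0.13],"rotation":[0,0,0],"jaw":50},{"translation":[0.03,-0.12,0.13],"rotation":[0,0,0],"jaw":50},{"translation":[0.045,-0.155,0.13],"rotation":[0,0,0],"jaw":50},{"translation":[0.06,-0.19,0.13],"rotation":[0,0,0],"jaw":50}]'

```text
t: 40.45
tcp_pos: [0.4838, 0.0948, 0.302]
tool_rot: [[0.999, 0.044, 0.0], [0.044, -0.999, 0.0], [0.0, -0.0, -1.0]]
ft_force: [1.2, -0.8, -0.9]
width: 0.0575
```

drive_tool --moves '[{"translation":[0.025,-0.03,0],"rotation":[0,0,0],"jaw":50},{"translation":[0.05,-0.06,0],"rotation":[0,0,0],"jaw":50},{"translation":[0.075,-0.09,0],"rotation":[0,0,0],"jaw":50},{"translation":[0.1,-0.12,0],"rotation":[0,0,0],"jaw":50},{"translation":[0.125,-0.15,0],"rotation":[0,0,0],"jaw":50},{"translation":[0.145,-0.18,0],"rotation":[0,0,0],"jaw":50},{"translation":[0.155,-0.204,0],"rotation":[0,0,0],"jaw":50},{"translation":[0.155,-0.204,0],"rotation":[0,0,0],"jaw":50}]'

```text
t: 41.12
tcp_pos: [0.6397, -0.1161, 0.3007]
tool_rot: [[0.999, 0.034, 0.001], [0.034, -0.999, -0.007], [0.001, 0.007, -1.0]]
ft_force: [-0.0, -1.3, -0.6]
width: 0.0582
```

drive_tool --moves '[{"translation":[0,0,0],"rotation":[0,0,0],"jaw":50},{"translation":[0,0,0],"rotation":[0,0,0],"jaw":50},{"translation":[0,0,0],"rotation":[0,0,0],"jaw":50},{"translation":[0,0,0],"rotation":[0,0,0],"jaw":50}]'

```text
t: 41.45
tcp_pos: [0.6386, -0.1056, 0.3017]
tool_rot: [[0.999, 0.047, -0.001], [0.047, -0.999, 0.001], [-0.0, -0.001, -1.0]]
ft_force: [-0.3, -0.2, -0.8]
width: 0.0579
```

Run:
```python
from h import *
st(); T=pose(); c=cam("wrist"); overlay(c,T,"ov22"); st()
```

```text
t 41.45 tcp [ 0.6386 -0.1056  0.3017] yaw(tool x) 2.67 zax [-0.001  0.001 -1.   ] F [-0.3 -0.2 -0.8] w 0.0579 q7 -83.1
t 41.5 tcp [ 0.6387 -0.1059  0.3018] yaw(tool x) 2.65 zax [-0.     0.001 -1.   ] F [-0.1  0.4 -0.4] w 0.0579 q7 -83.1
```

View pics/ov22.png

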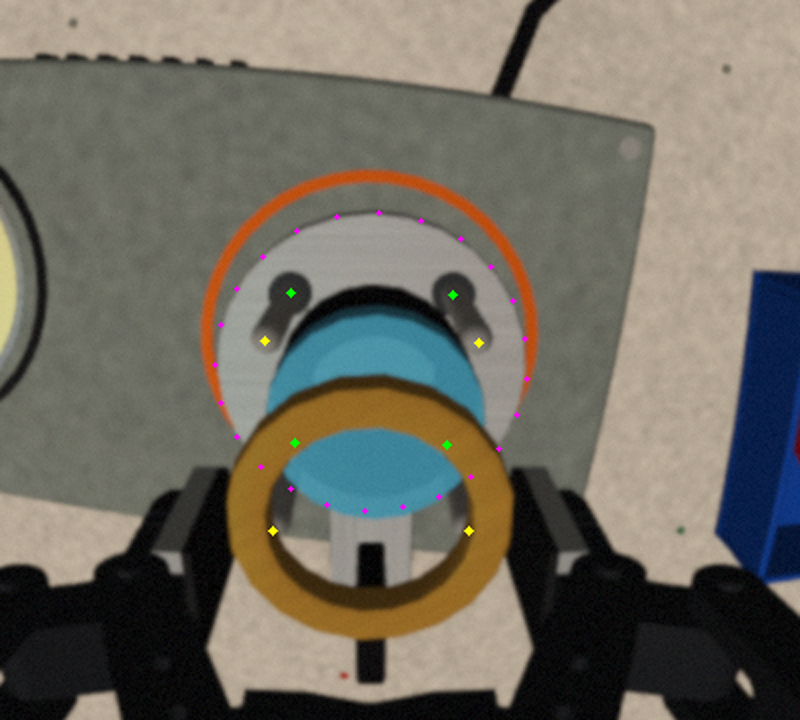

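drive_tool --moves '[{"translation":[0.0012,-0.001,-0.01],"rotation":[0,0,0],"jaw":50},{"translation":[0.0012,-0.001,-0.02],"rotation":[0,0,0],"jaw":50},{"translation":[0.0012,-0.001,-0.02],"rotation":[0,0,0],"jaw":50},{"translation":[0.0012,-0.001,-0.02],"rotation":[0,0,0],"jaw":50},{"translation":[0.0012,-0.001,-0.02],"rotation":[0,0,0],"jaw":50},{"translation":[0.0012,-0.001,-0.02],"rotation":[0,0,0],"jaw":50}]'

```text
t: 42.0
tcp_pos: [0.6402, -0.1086, 0.2819]
tool_rot: [[0.999, 0.044, 0.001], [0.044, -0.999, -0.0], [0.001, 0.0, -1.0]]
ft_force: [0.3, -0.1, -0.3]
width: 0.058
```

drive_tool --moves '[{"translation":[-0.0003,0.0019,0],"rotation":[0,0,0],"jaw":50},{"translation":[-0.0003,0.0019,-0.006],"rotation":[0,0,0],"jaw":50},{"translation":[-0.0003,0.0019,-0.012],"rotation":[0,0,0],"jaw":50},{"translation":[-0.0003,0.0019,-0.018],"rotation":[0,0,0],"jaw":50},{"translation":[-0.0003,0.0019,-0.0235],"rotation":[0,0,0],"jaw":50},{"translation":[-0.0003,0.0019,-0.0235],"rotation":[0,0,0],"jaw":50},{"translation":[-0.0003,0.0019,-0.0235],"rotation":[0,0,0],"jaw":50},{"translation":[-0.0003,0.0019,-0.0235],"rotation":[0,0,0],"jaw":50}]'

```text
t: 42.67
tcp_pos: [0.6397, -0.1067, 0.2577]
tool_rot: [[0.999, 0.044, -0.001], [0.044, -0.999, 0.0], [-0.001, -0.0, -1.0]]
ft_force: [-0.4, -0.2, -0.5]
width: 0.0574
```

Run:
```python
from h import *
st(); T=pose(); c=cam("wrist"); overlay(c,T,"ov23"); st()
```

```text
t 42.67 tcp [ 0.6397 -0.1067  0.2577] yaw(tool x) 2.51 zax [-0.001  0.    -1.   ] F [-0.4 -0.2 -0.5] w 0.0574 q7 -83.5
t 42.72 tcp [ 0.6397 -0.1067  0.2578] yaw(tool x) 2.51 zax [-0.  0. -1.] F [-0.3  0.8 -1.5] w 0.0575 q7 -83.5
```

View pics/ov23.png

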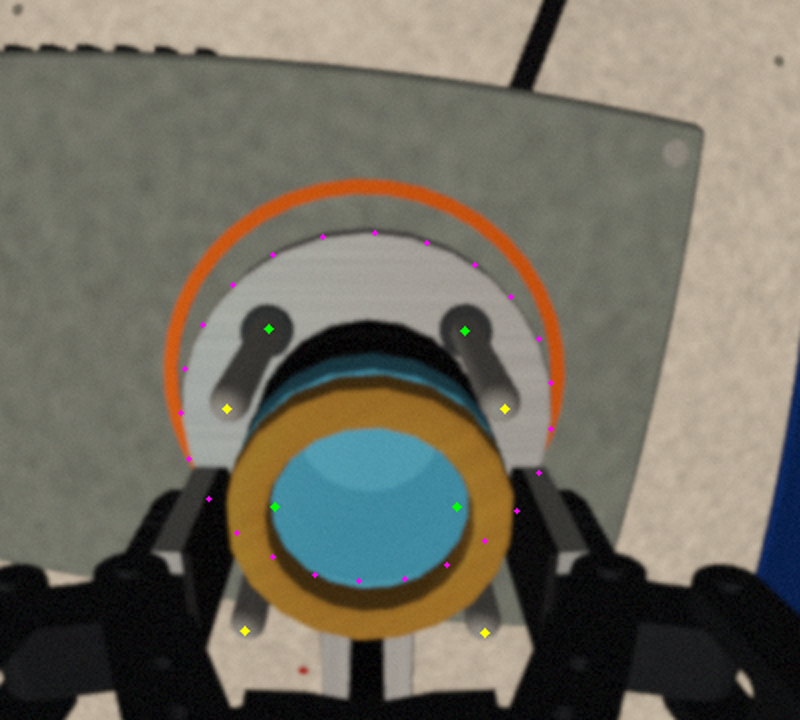

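drive_tool --moves '[{"translation":[0,0,0],"rotation":[0,0,0],"jaw":75},{"translation":[0,0,0],"rotation":[0,0,0],"jaw":90},{"translation":[0,0,0],"rotation":[0,0,0],"jaw":90},{"translation":[0,0,0],"rotation":[0,0,0],"jaw":90},{"translation":[0,0,0],"rotation":[0,0,0],"jaw":90}]'

```text
t: 43.13
tcp_pos: [0.6398, -0.1067, 0.2583]
tool_rot: [[0.999, 0.044, 0.0], [0.044, -0.999, 0.0], [0.0, 0.0, -1.0]]
ft_force: [0.5, 0.1, -0.3]
width: 0.0767
```

drive_tool --moves '[{"translation":[0,0,0.03],"rotation":[0,0,0],"jaw":90},{"translation":[0,0,0.06],"rotation":[0,0,0],"jaw":90},{"translation":[-0.03,0,0.08],"rotation":[0,0,0],"jaw":90},{"translation":[-0.06,0,0.08],"rotation":[0,0,0],"jaw":90},{"translation":[-0.08,0,0.08],"rotation":[0,0,0],"jaw":90},{"translation":[-0.1,0,0.08],"rotation":[0,0,0],"jaw":70},{"translation":[-0.1,0,0.08],"rotation":[0,0,0],"jaw":60},{"translation":[-0.1,0,0.08],"rotation":[0,0,0],"jaw":60}]'

```text
t: 43.8
tcp_pos: [0.5392, -0.1069, 0.3387]
tool_rot: [[0.999, 0.043, 0.001], [0.043, -0.999, -0.0], [0.001, 0.0, -1.0]]
ft_force: [0.7, 0.1, 0.3]
width: 0.0513
```

drive_tool --moves '[{"translation":[0,0,0],"rotation":[0,0,0],"jaw":60},{"translation":[0,0,0],"rotation":[0,0,0],"jaw":60},{"translation":[0,0,0],"rotation":[0,0,0],"jaw":60}]'

```text
t: 44.05
tcp_pos: [0.5406, -0.1066, 0.3381]
tool_rot: [[0.999, 0.044, 0.001], [0.044, -0.999, 0.0], [0.001, -0.0, -1.0]]
ft_force: [-0.9, -0.9, 0.2]
width: 0.0511
```

Run:
```python
from h import *
st(); T=pose(); c=cam("wrist","w24"); overlay(c,T,"ov24")
g=ortho(c,T,.077,.51,.67,-.19,-.03); cv2.imwrite("pics/o24.png",cv2.resize(g,None,fx=1.8,fy=1.8)[:,:,::-1])
for z in(.095,.085):
  g=ortho(c,T,z,.59,.69,-.157,-.057); H=cv2.cvtColor(g,cv2.COLOR_RGB2HSV); m=(H[:,:,1]>110)&(H[:,:,0]<30)&(H[:,:,2]>60)
  for e,a in circfit(m,1500): print("ring",z,np.round(o2w(e[0],.69,-.057),4),np.round(np.array(e[1])*.5,1))
```

```text
t 44.05 tcp [ 0.5406 -0.1066  0.3381] yaw(tool x) 2.53 zax [ 0.001  0.    -1.   ] F [-0.9 -0.9  0.2] w 0.0511 q7 -82.0
ring 0.095 [ 0.6399 -0.1075] [58.1 58.2]
ring 0.095 [ 0.6381 -0.1053] [85.7 87.2]
ring 0.085 [ 0.6411 -0.1076] [60.8 61. ]
ring 0.085 [ 0.6392 -0.1053] [89.8 91.3]
```

View pics/w24.png

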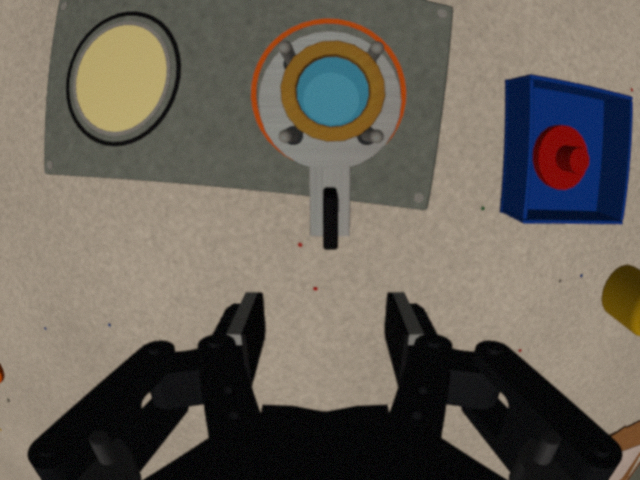

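View pics/o24.png

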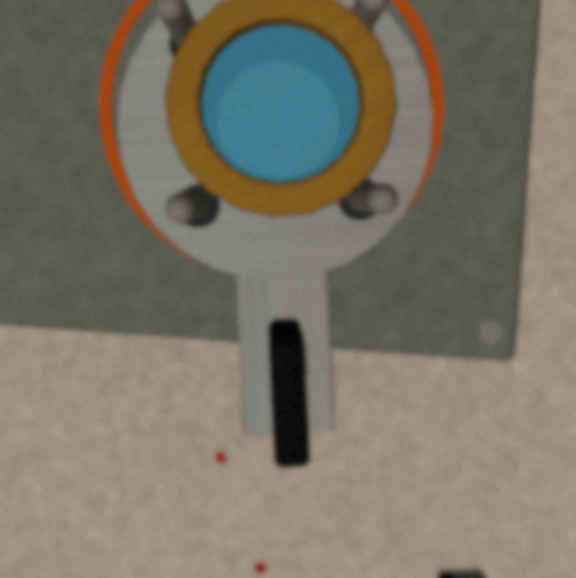

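Run:
```python
from h import *
st(); T=pose(); c=cam("wrist")
g=ortho(c,T,.025,.59,.74,-.005,.145); H=cv2.cvtColor(g,cv2.COLOR_RGB2HSV); m=(H[:,:,2]>130)&(H[:,:,1]>60)&(H[:,:,0]>15)
for e,a in circfit(m,2000): print('win',np.round(o2w(e[0],.74,.145),4),np.round(np.array(e[1])*.5,1))
c=cam("top"); g=ortho(c,None,.025,.59,.74,-.005,.145); H=cv2.cvtColor(g,cv2.COLOR_RGB2HSV); m=(H[:,:,2]>130)&(H[:,:,1]>50)&(H[:,:,0]>15)
for e,a in circfit(m,2000): print('wintop',np.round(o2w(e[0],.74,.145),4),np.round(np.array(e[1])*.5,1))
```

```text
t 44.1 tcp [ 0.5405 -0.1065  0.338 ] yaw(tool x) 2.54 zax [ 0.  0. -1.] F [-0.  -0.6  0.3] w 0.0513 q7 -82.0
win [0.6644 0.0697] [92.4 92.6]
wintop [0.6633 0.0706] [93.3 93.9]
```

drive_tool --moves '[{"translation":[0.018,-0.0035,-0.02],"rotation":[0,0,0],"jaw":60},{"translation":[0.018,-0.0035,-0.05],"rotation":[0,0,0],"jaw":60},{"translation":[0.018,-0.0035,-0.08],"rotation":[0,0,0],"jaw":60},{"translation":[0.018,-0.0035,-0.08],"rotation":[0,0,0],"jaw":60},{"translation":[0.018,-0.0035,-0.08],"rotation":[0,0,0],"jaw":60},{"translation":[0.018,-0.0035,-0.08],"rotation":[0,0,0],"jaw":60},{"translation":[0.018,-0.0035,-0.08],"rotation":[0,0,0],"jaw":60}]' --grip_force 80

```text
t: 44.78
tcp_pos: [0.5586, -0.1103, 0.2602]
tool_rot: [[0.999, 0.044, 0.004], [0.044, -0.999, -0.001], [0.004, 0.001, -1.0]]
ft_force: [0.1, 0.5, -0.1]
width: 0.0513
```

Run:
```python
from h import *
st(); c=cam("wrist","w25")
```

```text
t 44.78 tcp [ 0.5586 -0.1103  0.2602] yaw(tool x) 2.51 zax [ 0.004 -0.001 -1.   ] F [ 0.1  0.5 -0.1] w 0.0513 q7 -82.7
```

View pics/w25.png

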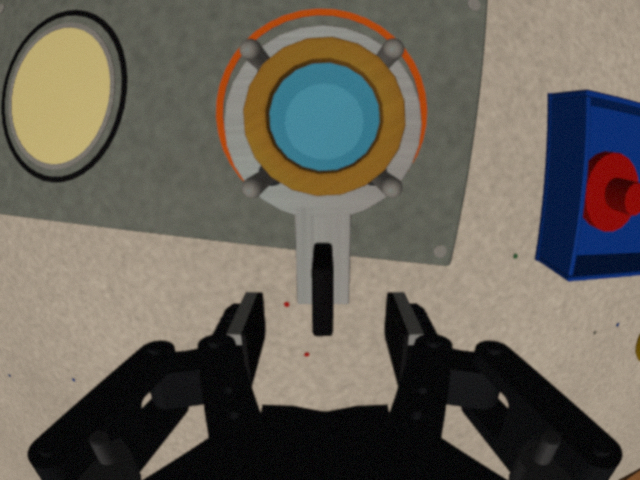

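The stack reads correctly from above: brass ring flat over the lens at (325,116), with the plate at (322,290) between the jaws. Lowering and gripping the plate.

drive_tool --moves '[{"translation":[0,0.0005,-0.02],"rotation":[0,0,0],"jaw":60},{"translation":[0,0.0005,-0.042],"rotation":[0,0,0],"jaw":60},{"translation":[0,0.0005,-0.042],"rotation":[0,0,0],"jaw":60},{"translation":[0,0.0005,-0.042],"rotation":[0,0,0],"jaw":60},{"translation":[0,0.0005,-0.042],"rotation":[0,0,0],"jaw":40},{"translation":[0,0.0005,-0.042],"rotation":[0,0,0],"jaw":20},{"translation":[0,0.0005,-0.042],"rotation":[0,0,0],"jaw":5},{"translation":[0,0.0005,-0.042],"rotation":[0,0,0],"jaw":0}]'

```text
t: 45.5
tcp_pos: [0.5582, -0.1097, 0.2176]
tool_rot: [[0.999, 0.044, 0.002], [0.044, -0.999, -0.0], [0.002, 0.0, -1.0]]
ft_force: [-1.5, -0.3, 2.4]
width: 0.0092
```

drive_tool --moves '[{"translation":[0,0,0],"rotation":[0,0,0],"jaw":0},{"translation":[0,0,0],"rotation":[0,0,0],"jaw":0},{"translation":[0,0,0],"rotation":[0,0,0],"jaw":0},{"translation":[0,0,0],"rotation":[0,0,0],"jaw":0}]'

```text
t: 45.83
tcp_pos: [0.5582, -0.1096, 0.2176]
tool_rot: [[0.999, 0.045, 0.002], [0.045, -0.999, -0.0], [0.002, 0.0, -1.0]]
ft_force: [-0.3, 0.7, 6.4]
width: 0.0087
```

Run:
```python
from h import *
st(); T=pose(); c=cam("wrist","w26"); overlay(c,T,"ov26")
```

```text
t 45.83 tcp [ 0.5582 -0.1096  0.2176] yaw(tool x) 2.55 zax [ 0.002 -0.    -1.   ] F [-0.3  0.7  6.4] w 0.0087 q7 -83.1
```

View pics/ov26.png

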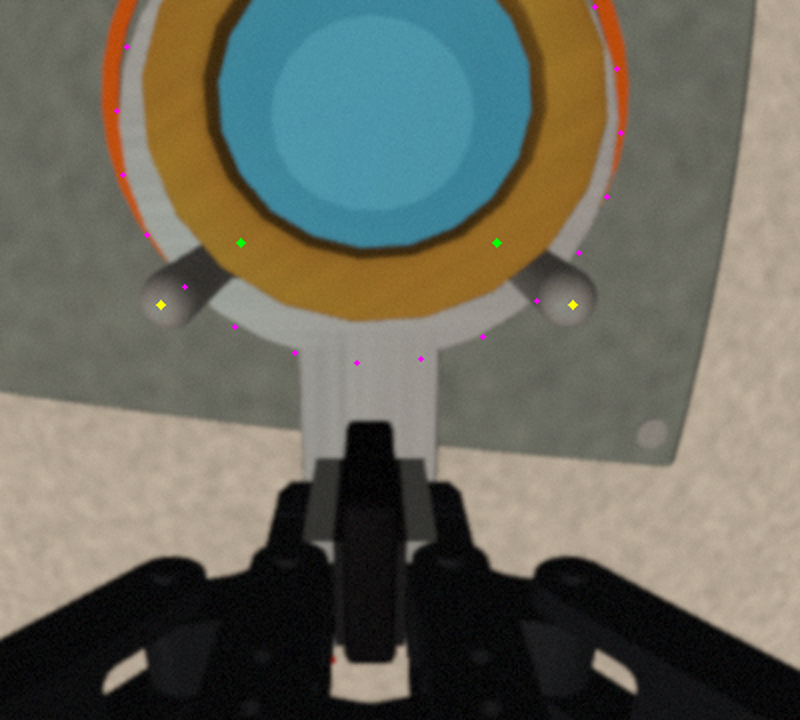

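drive_tool --moves '[{"translation":[0,0.003,0],"rotation":[0,0,0],"jaw":0},{"translation":[0.001,0.009,0],"rotation":[0,0,0],"jaw":0},{"translation":[0.002,0.017,0],"rotation":[0,0,0],"jaw":0},{"translation":[0.003,0.025,0],"rotation":[0,0,0],"jaw":0},{"translation":[0.004,0.033,0],"rotation":[0,0,0],"jaw":0},{"translation":[0.006,0.041,0],"rotation":[0,0,0],"jaw":0},{"translation":[0.007,0.049,0],"rotation":[0,0,0],"jaw":0},{"translation":[0.008,0.057,0],"rotation":[0,0,0],"jaw":0}]'

```text
t: 46.55
tcp_pos: [0.5664, -0.0566, 0.2176]
tool_rot: [[0.999, 0.037, 0.003], [0.037, -0.999, -0.006], [0.003, 0.006, -1.0]]
ft_force: [-0.2, -7.6, 4.5]
width: 0.009
```

Run:
```python
from h import *
st(); T=pose(); c=cam("wrist","w27"); overlay(c,T,"ov27")
```

```text
t 46.55 tcp [ 0.5664 -0.0566  0.2176] yaw(tool x) 2.14 zax [ 0.003 -0.006 -1.   ] F [-0.2 -7.6  4.5] w 0.009 q7 -88.2
```

View pics/w27.png

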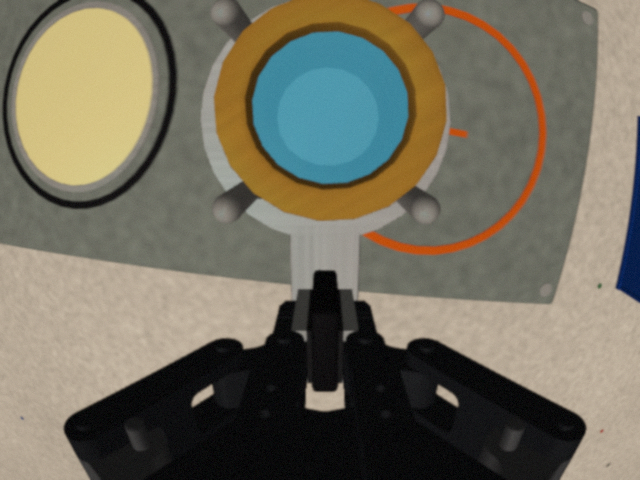

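Sliding works well. I'll continue for the remaining +16.5 mm, +119 mm.

drive_tool --moves '[{"translation":[0.001,0.008,0],"rotation":[0,0,0],"jaw":0},{"translation":[0.002,0.016,0],"rotation":[0,0,0],"jaw":0},{"translation":[0.0035,0.024,0],"rotation":[0,0,0],"jaw":0},{"translation":[0.0045,0.032,0],"rotation":[0,0,0],"jaw":0},{"translation":[0.0055,0.04,0],"rotation":[0,0,0],"jaw":0},{"translation":[0.0065,0.048,0],"rotation":[0,0,0],"jaw":0},{"translation":[0.008,0.056,0],"rotation":[0,0,0],"jaw":0},{"translation":[0.009,0.064,0],"rotation":[0,0,0],"jaw":0}]'

```text
t: 47.27
tcp_pos: [0.5756, 0.0072, 0.2176]
tool_rot: [[0.999, 0.037, 0.003], [0.037, -0.999, -0.006], [0.003, 0.006, -1.0]]
ft_force: [-0.9, -7.6, 7.1]
width: 0.0088
```

drive_tool --moves '[{"translation":[0.001,0.008,0],"rotation":[0,0,0],"jaw":0},{"translation":[0.002,0.016,0],"rotation":[0,0,0],"jaw":0},{"translation":[0.0035,0.024,0],"rotation":[0,0,0],"jaw":0},{"translation":[0.0045,0.032,0],"rotation":[0,0,0],"jaw":0},{"translation":[0.0055,0.04,0],"rotation":[0,0,0],"jaw":0},{"translation":[0.0065,0.047,0],"rotation":[0,0,0],"jaw":0},{"translation":[0.0075,0.052,0],"rotation":[0,0,0],"jaw":0},{"translation":[0.0075,0.055,0],"rotation":[0,0,0],"jaw":0}]'

```text
t: 47.93
tcp_pos: [0.5833, 0.0629, 0.2176]
tool_rot: [[0.999, 0.039, 0.003], [0.039, -0.999, -0.005], [0.003, 0.005, -1.0]]
ft_force: [-0.2, -6.7, 6.4]
width: 0.0088
```

drive_tool --moves '[{"translation":[0,0,0],"rotation":[0,0,0],"jaw":0},{"translation":[0,0,0],"rotation":[0,0,0],"jaw":0},{"translation":[0,0,0],"rotation":[0,0,0],"jaw":0},{"translation":[0,0,0],"rotation":[0,0,0],"jaw":0},{"translation":[0,0,0],"rotation":[0,0,0],"jaw":0}]'

```text
t: 48.35
tcp_pos: [0.5833, 0.0634, 0.2176]
tool_rot: [[0.999, 0.039, 0.003], [0.039, -0.999, -0.003], [0.003, 0.003, -1.0]]
ft_force: [0.8, -5.4, 5.7]
width: 0.0087
```

Run:
```python
from h import *
st(); T=pose(); c=cam("wrist"); overlay(c,T,"ov28",hp=(.6643,.0695))
c=cam("top"); g=cv2.resize(c["image"][95:225,245:525],None,fx=2.85,fy=2.85,interpolation=cv2.INTER_CUBIC); cv2.imwrite("pics/top28.png",g[:,:,::-1])
```

```text
t 48.35 tcp [0.5833 0.0634 0.2176] yaw(tool x) 2.26 zax [ 0.003 -0.003 -1.   ] F [ 0.8 -5.4  5.7] w 0.0087 q7 -98.2
```

View pics/ov28.png

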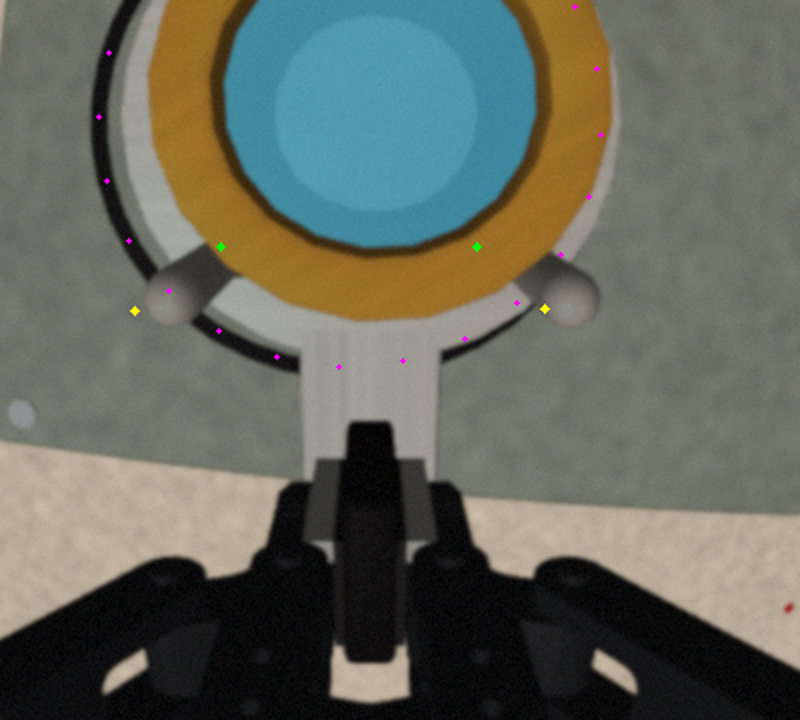

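View pics/top28.png

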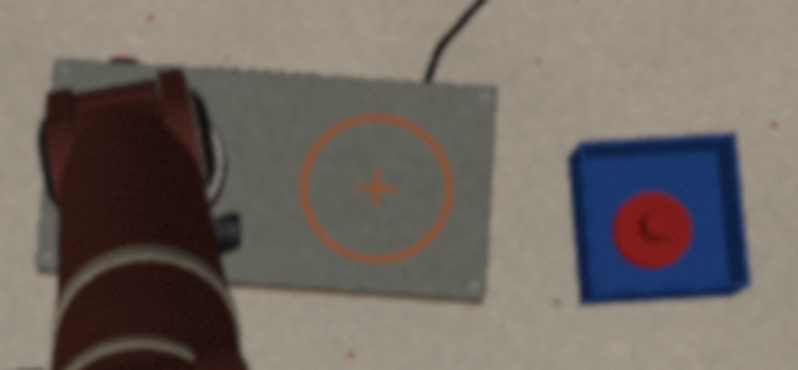

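drive_tool --moves '[{"translation":[0,0.0025,0],"rotation":[0,0,0],"jaw":0},{"translation":[-0.001,0.005,0],"rotation":[0,0,0],"jaw":0},{"translation":[-0.001,0.005,0],"rotation":[0,0,0],"jaw":0},{"translation":[-0.001,0.005,0],"rotation":[0,0,0],"jaw":0},{"translation":[-0.001,0.005,0],"rotation":[0,0,0],"jaw":0},{"translation":[-0.001,0.005,0],"rotation":[0,0,0],"jaw":0}]'

```text
t: 48.95
tcp_pos: [0.5826, 0.0681, 0.2176]
tool_rot: [[0.999, 0.039, 0.004], [0.039, -0.999, -0.004], [0.004, 0.004, -1.0]]
ft_force: [1.2, -5.9, 5.7]
width: 0.0088
```

drive_tool --moves '[{"translation":[0,0,0],"rotation":[0,0,0],"jaw":15},{"translation":[0,0,0],"rotation":[0,0,0],"jaw":30},{"translation":[0,0,0],"rotation":[0,0,0],"jaw":60},{"translation":[0,0,0],"rotation":[0,0,0],"jaw":60},{"translation":[0,0,0],"rotation":[0,0,0],"jaw":60},{"translation":[0,0,0.02],"rotation":[0,0,0],"jaw":60},{"translation":[0,0,0.05],"rotation":[0,0,0],"jaw":60},{"translation":[0,0,0.08],"rotation":[0,0,0],"jaw":60}]'

```text
t: 49.62
tcp_pos: [0.5807, 0.0718, 0.2959]
tool_rot: [[0.999, 0.045, -0.004], [0.045, -0.999, 0.0], [-0.004, -0.0, -1.0]]
ft_force: [0.2, 0.1, 0.1]
width: 0.0511
```

drive_tool --moves '[{"translation":[-0.02,0,0.03],"rotation":[0,0,0],"jaw":60},{"translation":[-0.03,0,0.05],"rotation":[0,0,0],"jaw":60},{"translation":[-0.03,0,0.05],"rotation":[0,0,0],"jaw":60},{"translation":[-0.03,0,0.05],"rotation":[0,0,0],"jaw":60},{"translation":[-0.03,0,0.05],"rotation":[0,0,0],"jaw":60},{"translation":[-0.03,0,0.05],"rotation":[0,0,0],"jaw":60}]'

```text
t: 50.12
tcp_pos: [0.5512, 0.0713, 0.3447]
tool_rot: [[0.999, 0.044, -0.003], [0.044, -0.999, -0.0], [-0.003, 0.0, -1.0]]
ft_force: [-0.4, 0.6, -0.3]
width: 0.0511
```

Run:
```python
from h import *
st(); T=pose(); c=cam("wrist","w29"); overlay(c,T,"ov29",hp=(.6643,.0695))
b=(.59,.74,-.005,.145)
g=ortho(c,T,.025,*b); g2=ortho(c,T,.037,*b); cv2.imwrite("pics/o29.png",np.hstack([g,g2])[:,:,::-1])
```

```text
t 50.12 tcp [0.5512 0.0713 0.3447] yaw(tool x) 2.52 zax [-0.003 -0.    -1.   ] F [-0.4  0.6 -0.3] w 0.0511 q7 -98.5
```

View pics/w29.png

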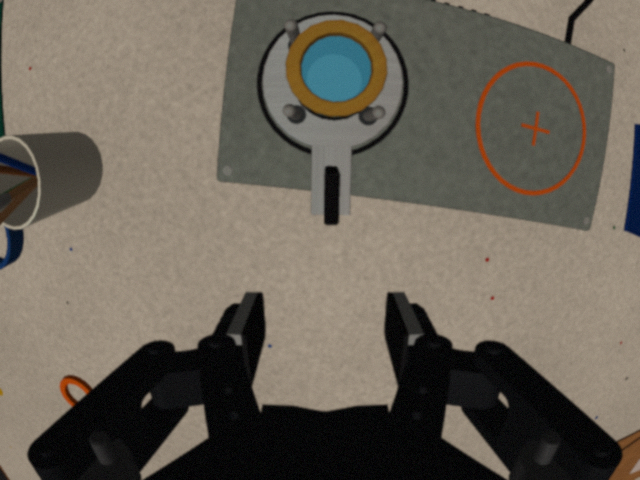

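View pics/o29.png

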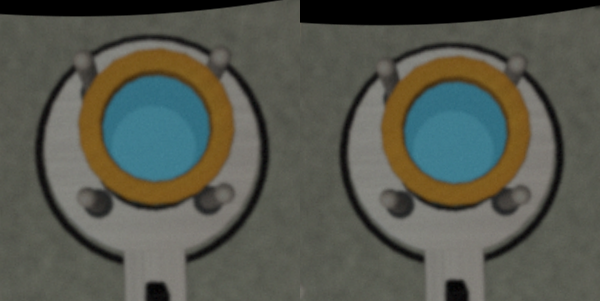

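drive_tool --moves '[{"translation":[-0.03,-0.03,0.02],"rotation":[0,0,0],"jaw":60},{"translation":[-0.05,-0.06,0.03],"rotation":[0,0,0],"jaw":60},{"translation":[-0.07,-0.09,0.03],"rotation":[0,0,0],"jaw":60},{"translation":[-0.07,-0.12,0.03],"rotation":[0,0,0],"jaw":60},{"translation":[-0.07,-0.16,0.03],"rotation":[0,0,0],"jaw":60},{"translation":[-0.07,-0.2,0.03],"rotation":[0,0,0],"jaw":60},{"translation":[-0.07,-0.2,0.03],"rotation":[0,0,0],"jaw":60}]'

```text
t: 50.75
tcp_pos: [0.4801, -0.1384, 0.3754]
tool_rot: [[1.0, 0.029, -0.001], [0.029, -1.0, -0.007], [-0.002, 0.007, -1.0]]
ft_force: [-0.7, -0.5, -0.8]
width: 0.0516
```

```bash
python3 - <<'E'
from h import *
st(); c=cam("top","top30"); cam("scene","scene30")
E
python3 -c "
import cv2
a=cv2.imread('pics/top30.png');cv2.imwrite('pics/t30c.png',cv2.resize(a[90:280,90:410],None,fx=2.5,fy=2.5,interpolation=2))
a=cv2.imread('pics/scene30.png');cv2.imwrite('pics/s30c.png',cv2.resize(a[150:400,140:460],None,fx=2.4,fy=2.4,interpolation=2))"
```

```text
t 50.75 tcp [ 0.4801 -0.1384  0.3754] yaw(tool x) 1.65 zax [-0.001 -0.007 -1.   ] F [-0.7 -0.5 -0.8] w 0.0516 q7 -75.5
```

View pics/t30c.png

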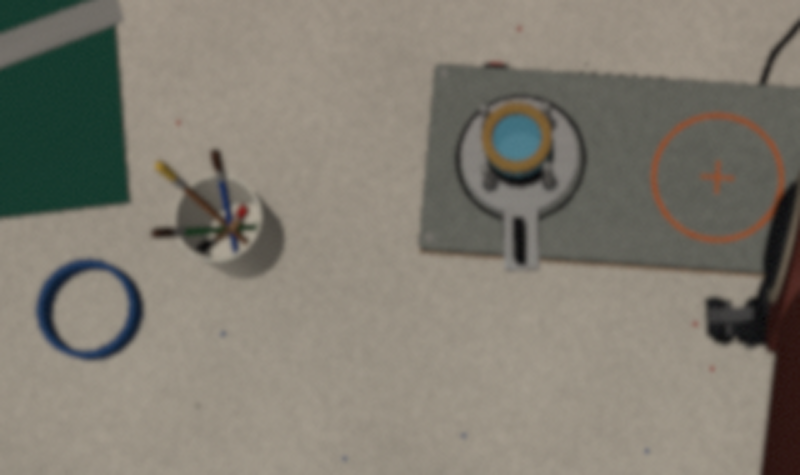

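View pics/s30c.png

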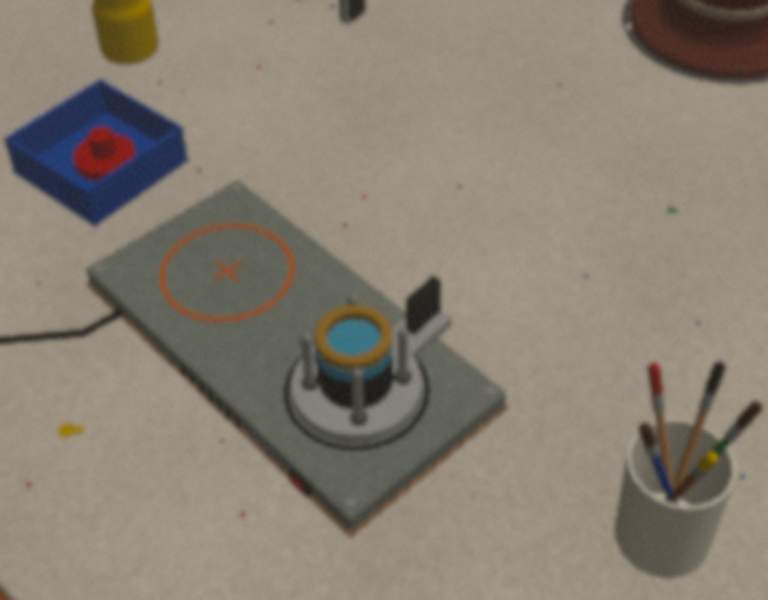

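Everything is in place: a flat stack of black spacers, blue lens and brass ring between the rods, the foot inside the black window ring, and the plug in the box. Handing in.

drive_tool --moves '[{"translation":[0,0,0],"rotation":[0,0,0],"jaw":60},{"translation":[0,0,0],"rotation":[0,0,0],"jaw":60},{"translation":[0,0,0],"rotation":[0,0,0],"jaw":60},{"translation":[0,0,0],"rotation":[0,0,0],"jaw":60}]'

```text
t: 51.18
tcp_pos: [0.4815, -0.1273, 0.3761]
tool_rot: [[0.999, 0.047, -0.0], [0.047, -0.999, 0.001], [-0.0, -0.001, -1.0]]
ft_force: [0.0, 0.0, 0.7]
width: 0.0513
```

Run:
```python
from h import *
c=cam("top","top31"); st()
print(workorder.finish_job())
```

```text
t 51.23 tcp [ 0.4815 -0.1275  0.3761] yaw(tool x) 2.64 zax [-0.  0. -1.] F [ 0.3  0.4 -0.2] w 0.0515 q7 -75.7
the job is handed in; nothing more can be done
None
```

I put the plug in the blue box and loaded all four black spacers, the lens and the brass ring between the rods. I then slid the holder by its grip plate onto the lit window and handed in at about 51 s of the 210 s; the hand-in gave no verdict.

**Last checks:**
- **Centring:** the wrist picture puts the foot within about 2 mm of the window's centre, all inside the black ring.
- **Stack and plug:** the wrist, top and scene pictures show the stack level between the rods and the plug standing in the box.
- **Left alone:** the mug, tape roll and orange look-alike were not touched, and the mug and tape still look in place. I only compared the mug, tape and jar by eye.
- **Mid-slide:** the holder was about 4 mm short of the window, and I corrected that before letting go.
- **Disagreement:** the top and wrist cameras placed the window 1–2 mm apart, well inside the 12 mm limit.

I saw no knocked parts and no grip slip during the run.

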